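# Run the burnishing stylus along the mould seam

## Task

Burnish the joint of the plaster mould: first lay the stylus in the slanted rest, point down, and let go of it, so that you can take it again by its butt end. Then hold it upright and guide its spring point gently and slowly (no more than about 3 cm/s) along the whole S-shaped seam, pressing lightly with about 3 N all the way (the seam's height differs from mould to mould, so feel for it), from the blue-marked end to the red-marked end. Finally lay it back in the slanted rest as before and let go, leaving the other things on the bench alone.

Things in the scene. Friction and masses are not known exactly. Their poses are not given: they have to be found in the camera images.
- stylus_mid (a point): The stylus, a square bar 20 x 20 mm, 180 mm long, about 0.17 kg, lying on two wooden battens. From its point: thin dark steel pin (25 mm showing), heavy brass nose 45 mm long, blue wooden handle 110 mm long with a yellow band at the butt. Given point: on the centre line 73 mm from the point, at about the balance point, 3 mm into the handle. x axis along the bar from point to butt.
- stylus_butt (a point): Centre of the flat butt end of the stylus handle, 180 mm from the point. Axes as the stylus.
- stylus_point (a point): Centre of the 6 mm ball at the end of the stylus's pin (pin 5 mm thick), on the centre line, 177 mm from the butt. The pin is spring-loaded: it starts to yield at about 1 N and slides into the bar by up to 6 mm, at 1.5 N per mm.
- stylus: The stylus as a whole. Origin on its underside as it lies at the start, 90 mm from the point; x axis from point to butt.
- tray: A fixed wooden tool tray: base 120 x 60 x 3 mm with two cross battens 12 x 60 mm, tops 16 mm above the bench, under the stylus at the start, centred about 36 and 110 mm from its point, 62 mm clear between them. Origin under its middle.
- rest: The slanted rest, fixed: wooden base 130 x 100 x 14 mm; two notches in line, open above, sloping at 45 degrees and rising along the rest's level x axis. They carry the stylus point down at 26-50 mm and 96-112 mm from its point, between flared cheeks (26 mm apart at the floor, 37 mm at the rim); two steel stops with a 12 mm gap for the pin catch the square shoulder of the brass. Origin under the stand.
- rest_point (a point): Where the stylus's ball centre lies when the stylus is home in the rest.
- rest_mid (a point): Where the point stylus_mid lies when the stylus is home in the rest: between the two notches, where the bar hangs free for 46 mm, with 28 mm of clear depth below it. The cheeks' rims stand a little lower than the bar's upper face; the stops reach 4 mm short of its centre line.
- rest_butt (a point): Where the stylus's butt lies when it is home in the rest, 175 mm above the bench.
- mould: A fixed plaster mould, white block 160 (x) x 120 x 60 mm high, origin under its centre. A strip 44 mm wide along x lies shimmed in its top, its face 1 to 13 mm above the block: the height differs each time. On it the S-shaped seam: a dark line between two terracotta lips (12 mm round bars half sunk in the strip, centres 13.6 mm apart). Blue disc at the starting end (-x), red at the finish (+x).
- maquette: Bystander: a small grey clay head on a stem and foot, 64 mm wide, 108 mm high, loose; leave it alone.
- slip_jar: Bystander: a jar 60 mm wide, 85 mm high, loose; leave it alone.
- loop_tool: Bystander: a spatula 170 mm long lying on the bench, loose; leave it alone.
- seam0 (a point): Start of the seam, by the blue disc: point 0 of 0 to 6, 17 mm apart in the mould's x; between them y = 9 mm x sin(pi x / 51 mm). Each is where the centre of the stylus's ball comes, resting on both lips, if the strip is at middle height (72.9 mm above the bench). The true height is up to 6 mm more or less, the same at all 7: feel for it. Wedged so, the summed contact force is about 2.2 times the press.
- seam1 (a point): Seam, point 1 of 0 to 6, 17 mm apart in the mould's x; see seam0.
- seam2 (a point): Seam, point 2 of 0 to 6, 17 mm apart in the mould's x; see seam0.
- seam3 (a point): Seam, point 3 of 0 to 6, 17 mm apart in the mould's x; see seam0.
- seam4 (a point): Seam, point 4 of 0 to 6, 17 mm apart in the mould's x; see seam0.
- seam5 (a point): Seam, point 5 of 0 to 6, 17 mm apart in the mould's x; see seam0.
- seam6 (a point): End of the seam, by the red disc: point 6 of 0 to 6, 17 mm apart in the mould's x; see seam0.
There are look-alikes about, which are no part of the job. Of the things like the stylus, leave any that is pink; of the rest the larger one is meant.

How it is judged (in metres and radians):
On the way, in this order (a step that is already met when the one before it is completed fails the run):
1. the stylus lies in the slanted rest, point down, let go (distance between stylus_mid and rest_mid below 0.015 m and distance between stylus_butt and rest_butt below 0.018 m and contact force between the fingers and stylus below 0.05 N and linear speed of stylus below 0.02 m/s), for 0.2 s.
2. the stylus, held upright (within 25 degrees), presses in the seam with about 1 to 6 N downwards (2 to 14 N summed over both lips) at the blue-marked end (point within 4 mm, seen from above) (horizontal distance between stylus_point and seam0 below 0.004 m and contact force between stylus and mould between 2 and 14 N and angle between stylus_mid's own x axis and vertical below 0.436 rad), for 0.06 s.
3. the stylus, held upright (within 25 degrees), presses in the seam with about 1 to 6 N downwards (2 to 14 N summed over both lips) at point 1 along it (point within 4 mm, seen from above) (horizontal distance between stylus_point and seam1 below 0.004 m and contact force between stylus and mould between 2 and 14 N and angle between stylus_mid's own x axis and vertical below 0.436 rad), for 0.06 s.
4. the stylus, held upright (within 25 degrees), presses in the seam with about 1 to 6 N downwards (2 to 14 N summed over both lips) at point 2 along it (point within 4 mm, seen from above) (horizontal distance between stylus_point and seam2 below 0.004 m and contact force between stylus and mould between 2 and 14 N and angle between stylus_mid's own x axis and vertical below 0.436 rad), for 0.06 s.
5. the stylus, held upright (within 25 degrees), presses in the seam with about 1 to 6 N downwards (2 to 14 N summed over both lips) at point 3 along it (point within 4 mm, seen from above) (horizontal distance between stylus_point and seam3 below 0.004 m and contact force between stylus and mould between 2 and 14 N and angle between stylus_mid's own x axis and vertical below 0.436 rad), for 0.06 s.
6. the stylus, held upright (within 25 degrees), presses in the seam with about 1 to 6 N downwards (2 to 14 N summed over both lips) at point 4 along it (point within 4 mm, seen from above) (horizontal distance between stylus_point and seam4 below 0.004 m and contact force between stylus and mould between 2 and 14 N and angle between stylus_mid's own x axis and vertical below 0.436 rad), for 0.06 s.
7. the stylus, held upright (within 25 degrees), presses in the seam with about 1 to 6 N downwards (2 to 14 N summed over both lips) at point 5 along it (point within 4 mm, seen from above) (horizontal distance between stylus_point and seam5 below 0.004 m and contact force between stylus and mould between 2 and 14 N and angle between stylus_mid's own x axis and vertical below 0.436 rad), for 0.06 s.
8. the stylus, held upright (within 25 degrees), presses in the seam with about 1 to 6 N downwards (2 to 14 N summed over both lips) at the red-marked end (point within 4 mm, seen from above) (horizontal distance between stylus_point and seam6 below 0.004 m and contact force between stylus and mould between 2 and 14 N and angle between stylus_mid's own x axis and vertical below 0.436 rad), for 0.06 s.
At the end, for the whole second after the job is handed in: After the seam has been traced, the stylus lies still in the slanted rest, point down, within 15 mm of home at its middle and 18 mm at its butt, released (all of step 1 and angular speed of stylus below 0.2 rad/s); the robot touches nothing.
It fails at once if the stylus presses on the mould with far too much force (over 30 N summed over both lips, about 13 N downwards) (contact force between stylus and mould above 30 N).
It fails at once if the stylus moves faster than 8 cm/s while it presses on the mould (contact force between stylus and mould above 0.5 N and linear speed of stylus above 0.08 m/s).
It fails at once if the maquette is moved more than 20 mm (distance of maquette from where it was at the start of the episode above 0.02 m).
It fails at once if the slip jar is moved more than 20 mm (distance of slip_jar from where it was at the start of the episode above 0.02 m).
It fails at once if the loop tool is moved more than 20 mm (distance of loop_tool from where it was at the start of the episode above 0.02 m).
It also fails if it takes over 72 s, if anything falls off the work surface, if the arm or the gripper's body presses on something with over 40 N, if the wrist force passes 120 N, or if a joint passes its speed limit or range.

## Robot

A 7-joint arm with a two-finger parallel gripper is mounted at the origin on the work surface. World frame = base frame: x ahead of the robot, y to its left, z up, the work surface at z = 0. Lengths are in m, angles in degrees, forces in N, time in s.
With the tool pointing down it reaches from about 0.4 to 0.9 m from the base axis. Payload 5.5 kg.
Tool frame: the origin (TCP) lies midway between the tips of the shut fingers; the grasp point (between the pads) lies 19 mm behind it; z points along the fingers, y is the line along which they close (so a half turn about z gives the same grasp; the last joint's range is limited). The gripper opens to 92 mm and grips with 3 to 60 N. Pads are 19 mm wide; open, the fingers measure 130 mm over their backs; the gripper's body (75 mm by 190 mm) begins 47 mm behind the grasp point.
Start: joints at [-56.196, 28.699, -24.465, 88.831, 12.651, 65.22, -12.049], TCP at [0.209, 0.616, 0.199] pointing down, gripper open.
Joint ranges: [-164.97, 164.97], [-17.58, 116.51], [-87.97, 89.64], [11.32, 138.91], [-80.73, 260.73], [10.89, 115.49], [-147.41, 147.41]. Speed limits (degrees/s): [147.25, 147.25, 180, 180, 180, 180, 180].

## Interface

Orientations are given as [roll, pitch, yaw] about the fixed x, y, z axes, in that order (R = Rz(yaw) Ry(pitch) Rx(roll)).
In Python, from plant import env gives the robot as it stands.
- The arm moves only by the tool carry_out, never from a script. Its arguments are lists of equal length, an entry for each row: "slide": the shift along the tool's x, y, z in mm, a list of three; "turn": the turn, a rotation vector about the tool's x, y, z in rad, a list of three. A call has 1 to 12 rows; each row shifts and turns the commanded pose from where the row before left it, along the tool's axes as they then stand; what a row does not reach is not made up. A row lasts 1/10 s, in which the tool goes at most 50 mm and 8.59 degrees, less where a joint would pass 70% of its speed; a pose out of reach is approached as far as the arm can. A call is refused whole if a number of a shift passes 50 or a number of a turn 0.15, either way. A call with a gripper value outside its range is refused whole. "fingers" is the finger opening in mm, from 0 to 91.8, set as the call begins (left out, the last holds). The fingers move at their own pace and stop on an object; "force" is the grip in N (left out, the last holds). Time passes only in rows, so rows that do not move let the fingers close. It gives the time, the measured TCP pose, the force, the opening and the grip force at its end, in the units of the state.
- env.read_state(): the state, without advancing time (a new reading comes with each control period).
- env.capture(name): name is "side" or "top" or "wrist"; returns the picture (384x512x3 uint8, red, green, blue); there is no depth.
- env.camera_model(name): a dict with "fx", "fy", "cx", "cy" (pixels), "rvec" (rotation vector, rad) and "tvec" (3), from world to camera coordinates, as OpenCV has them. Camera axes: x right, y down, z forward; pixel columns grow to the right and rows downward; lengths in m; the calibration is good to about 2 mm. A picture is of the moment at which its call begins: read the wrist's pose just before it. camera_model takes no time and is no camera call; for the wrist camera it gives the pose at the moment of the call.
- env.job_done(): hands the job in; it is judged then, once.
The state is a dict: "t": time; "qpos": joint angles; "joint_vel": joint speeds; "joint_efforts": joint torques, N m; "position": TCP position; "tcp_rot": TCP orientation; "wrist_force": force on the tool from outside, world axes, zero at the start; "torque": the same for the moment, N m; "gripper_width": finger opening in m; "grasp_force": force on a finger pad.
Only numpy, scipy, OpenCV 4.12 (cv2) and the standard library are available. Lean on these libraries where they do the work, as an engineer would, in place of code of your own. Each camera call takes 0.05 s, during which the arm holds its last target. There are 200 camera calls.

## Working session

There is one attempt and no reset: what is moved stays moved. The work goes in short steps, Python scripts to look and compute and a tool call to move; the robot and the scene stay as the last step left them, time stands still between calls to the robot, and variables do not carry over. Pictures are saved under pics/ and viewed, at most 10 in all, crops included, and the job is handed in when it is done.

Besides the shell and the picture viewer there is one more tool, called after ">>>" as name(argument=value, ...) on one line, values as JSON. carry_out: Moves the arm, as the interface text tells. Its arguments: {"type":"object","properties":{"slide":{"type":"array"},"turn":{"type":"array"},"fingers":{"type":"number"},"force":{"type":"number"}},"required":["slide","turn"]}

```bash
mkdir -p pics; ls; python3 - <<'E'
from plant import env
import cv2
s=env.read_state(); print({k:s[k] for k in('t','position','tcp_rot','wrist_force','gripper_width')})
for n in('top','side'):
    im=env.capture(n); cv2.imwrite(f'pics/{n}0.png',cv2.resize(im[:,:,::-1],(800,600),interpolation=cv2.INTER_CUBIC)); cv2.imwrite(f'{n}0.png',im[:,:,::-1])
    print(n,env.camera_model(n))
E
```

```text
pics
{'t': 0.0, 'position': array([0.20849677, 0.61487659, 0.19836887]), 'tcp_rot': array([-1.79890330e+02, -8.87666278e-04,  1.61278369e+02]), 'wrist_force': array([ 0.02061953, -0.36417407, -0.63504805]), 'gripper_width': 0.09181522177539524}
top {'fx': 365.179672234152, 'fy': 365.179672234152, 'cx': 256.35853479001395, 'cy': 188.79268374765175, 'rvec': array([ 2.16323523, -2.10176257,  0.20014751]), 'tvec': array([-0.01045012,  0.53201508,  0.99871826])}
side {'fx': 499.7452753504486, 'fy': 499.7452753504486, 'cx': 259.34607248064674, 'cy': 193.9368499896797, 'rvec': array([ 2.16978501, -0.33468779,  0.1784958 ]), 'tvec': array([-0.49630773,  0.18959516,  1.20827138])}
```

View pics/top0.png

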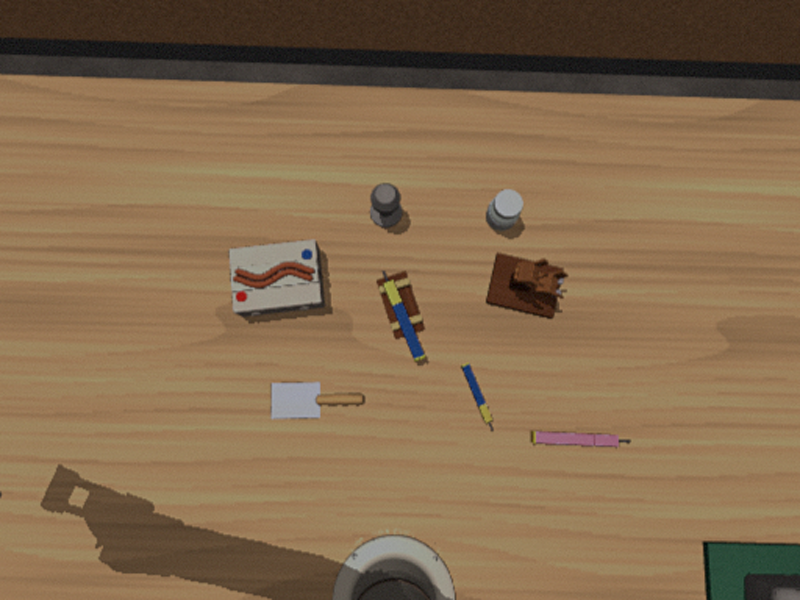

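View pics/side0.png

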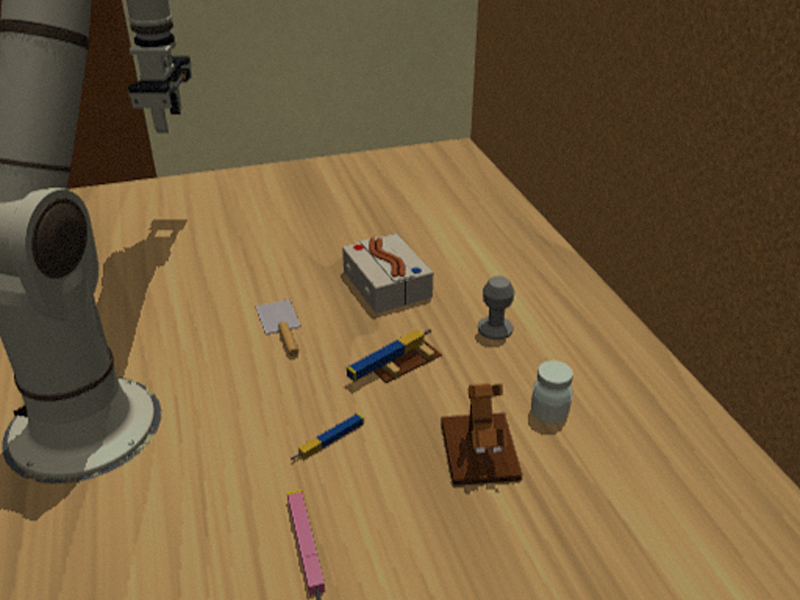

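Candidates for the stylus, in 800×600 top-view pixels:
- **Blue/yellow bar on the tray, (403,318):** the larger of the two that aren't pink, and it lies on battens. This is my choice.
- **Small blue/yellow bar, (478,397):** smaller look-alike.
- **Pink bar, (580,438):** excluded.

The rest is at (525,285) with its stops at about (563,285), so the notches rise to the left (+y). The mould is at (276,278), with its blue disc at (307,254) and red disc at (241,297).

```bash
cat > h.py <<'E'
import numpy as np, cv2
from scipy.spatial.transform import Rotation as R
from plant import env
def ray(cm,uv):
    uv=np.atleast_2d(np.array(uv,float)); Rm=cv2.Rodrigues(np.array(cm['rvec']))[0]
    d=np.c_[(uv[:,0]-cm['cx'])/cm['fx'],(uv[:,1]-cm['cy'])/cm['fy'],np.ones(len(uv))]@Rm
    return -Rm.T@np.array(cm['tvec']),d
def onz(cm,uv,z):
    o,d=ray(cm,uv); return o+d*((z-o[2])/d[:,2])[:,None]
def proj(cm,P):
    Rm=cv2.Rodrigues(np.array(cm['rvec']))[0]; c=np.atleast_2d(P)@Rm.T+cm['tvec']
    return np.c_[c[:,0]/c[:,2]*cm['fx']+cm['cx'],c[:,1]/c[:,2]*cm['fy']+cm['cy']]
def pose():
    s=env.read_state(); return np.array(s['position']),R.from_euler('xyz',s['tcp_rot'],degrees=True),s
def delta(p,Rt):
    """shift (mm, in present tool axes) and rotvec (tool) to reach pose"""
    p0,R0,_=pose(); return (R0.inv().apply(np.array(p)-p0)*1000).round(1),(R0.inv()*Rt).as_rotvec().round(4)
def frame(x,z):
    x=np.array(x,float);z=np.array(z,float);z/=np.linalg.norm(z);x-=z*(x@z);x/=np.linalg.norm(x)
    return R.from_matrix(np.c_[x,np.cross(z,x),z])
E
python3 - <<'E'
from h import *
np.set_printoptions(precision=4,suppress=True)
cm=env.camera_model('top'); im=cv2.imread('top0.png'); hsv=cv2.cvtColor(im,cv2.COLOR_BGR2HSV)
g=lambda l,z:print(onz(cm,np.array(l)*.64-.18,z))
print('stylus point,butt');g([(386,275),(421,360)],.026)
print('mould blue red');g([(307,254),(241,297)],.062)
print('rest base');g([(497,254),(564,270),(555,317),(487,303)],.014)
print('stops');g([(563,285)],.05)
print('bystanders');g([(386,215),(506,220),(340,400)],0)
m=cv2.inRange(hsv,(105,150,60),(125,255,255)); n,l,st,c=cv2.connectedComponentsWithStats(m)
for i in range(1,n):
    if st[i,4]>8: print(st[i],c[i],onz(cm,c[i],.026)[0])
w=env.capture('wrist'); p=env.camera_model('wrist'); p0,R0,_=pose(); o,d=ray(p,[(256,192)])
print('cam in tool',R0.inv().apply(o-p0),R0.inv().apply(d[0]),p['fx'])
E
```

```text
stylus point,butt
[[ 0.5739  0.0337  0.026 ]
 [ 0.4164 -0.0356  0.026 ]]
mould blue red
[[0.6009 0.1785 0.062 ]
 [0.5177 0.2926 0.062 ]]
rest base
[[ 0.6242 -0.1778  0.014 ]
 [ 0.5966 -0.3063  0.014 ]
 [ 0.5052 -0.2872  0.014 ]
 [ 0.5281 -0.1587  0.014 ]]
stops
[[ 0.5598 -0.293   0.05  ]]
bystanders
[[ 0.7001  0.0382  0.    ]
 [ 0.6973 -0.1982  0.    ]
 [ 0.34    0.1119  0.    ]]
[194 160   5   6  22] [196.  162.5] [0.6096 0.1853 0.026 ]
[252 194  19  35 222] [260.6937 210.7477] [ 0.4718 -0.0096  0.026 ]
[297 234  13  25 100] [302.67 246.17] [ 0.3739 -0.1317  0.026 ]
cam in tool [ 0.0807  0.0004 -0.1864] [-0.3049  0.0252  0.9524] 267.27751578124264
```

```bash
python3 - <<'E'
from h import *
_,R0,_=pose()
print(delta((.56,.23,.23),R0))
print(R0.inv().apply([0,-.43,.02])*1000)
E
```

```text
(array([-456.5, -251.9,  -31. ]), array([0., 0., 0.]))
[-138.04328001 -407.26791972  -19.41376852]
```

>>> carry_out(slide=[[-38,-21,-3],[-38,-21,-3],[-38,-21,-3],[-38,-21,-3],[-38,-21,-3],[-38,-21,-3],[-38,-21,-3],[-38,-21,-3],[-38,-21,-3],[-38,-21,-2],[-38,-21,-2],[-38,-21,-2]], turn=[[0,0,0],[0,0,0],[0,0,0],[0,0,0],[0,0,0],[0,0,0],[0,0,0],[0,0,0],[0,0,0],[0,0,0],[0,0,0],[0,0,0]])

```text
t: 1.35
position: [0.5604, 0.229, 0.2324]
tcp_rot: [-180.0, -0.0, 161.3]
wrist_force: [-0.2, 1.6, 0.7]
gripper_width: 0.0918
grasp_force: 0.0
```

>>> carry_out(slide=[[0,0,0],[0,0,0]], turn=[[0,0,0],[0,0,0]])

```text
t: 1.55
position: [0.5601, 0.2291, 0.2319]
tcp_rot: [-180.0, -0.0, 161.1]
wrist_force: [-0.0, 1.1, 0.8]
gripper_width: 0.0918
grasp_force: 0.0
```

```bash
cat > shot.py <<'E'
import sys,pickle
from h import *
n=sys.argv[1]; cam=sys.argv[2] if len(sys.argv)>2 else 'wrist'
cm=env.camera_model(cam); im=env.capture(cam)[:,:,::-1]; cv2.imwrite(n+'.png',im); pickle.dump(cm,open(n+'.pkl','wb'))
cv2.imwrite(f'pics/{n}.png',cv2.resize(im,(800,600),interpolation=cv2.INTER_CUBIC))
p,_,s=pose(); print(s['t'],p,s['tcp_rot'],s['qpos'])
E
python3 shot.py w1
```

```text
1.6 [0.55899351 0.23094858 0.2319678 ] [ 1.79997830e+02 -7.70939437e-02  1.61265861e+02] [-13.47354619  21.24488943 -14.86694745  93.82341605   5.79017484
  65.7443604   41.505     ]
```

>>> carry_out(slide=[[-13,-34,-2],[-13,-34,-2],[-13,-34,-2],[-13,-34,-2],[-13,-34,-2],[-13,-34,-2],[-13,-34,-2],[-13,-34,-2],[-13,-34,-2],[-13,-34,-2],[0,0,0],[0,0,0]], turn=[[0,0,0],[0,0,0],[0,0,0],[0,0,0],[0,0,0],[0,0,0],[0,0,0],[0,0,0],[0,0,0],[0,0,0],[0,0,0],[0,0,0]])

```text
t: 2.8
position: [0.5735, -0.1318, 0.2522]
tcp_rot: [180.0, -0.0, 161.3]
wrist_force: [-1.1, 0.6, -0.7]
gripper_width: 0.0919
grasp_force: 0.0
```

```bash
python3 shot.py w2
```

```text
2.85 [ 0.5736298  -0.13050918  0.25222223] [ 1.79922548e+02 -4.56448519e-02  1.61434690e+02] [14.56407142 17.98695354 -5.40694822 95.09380262  1.72005157 67.03619666
 80.18240507]
```

View pics/w1.png

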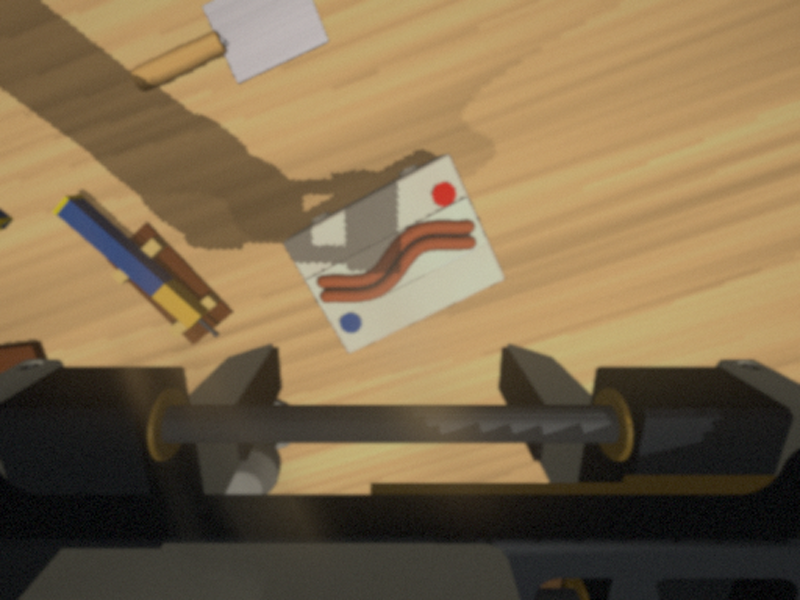

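View pics/w2.png

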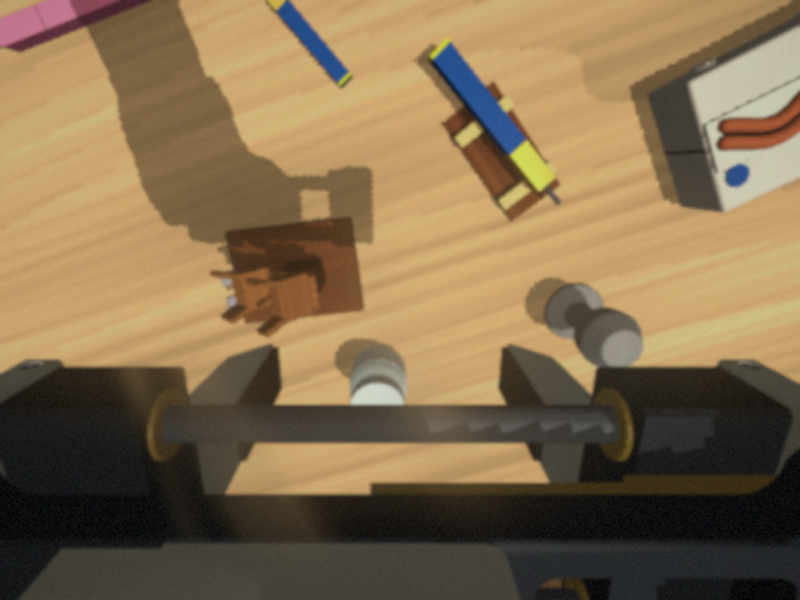

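w1 shows the mould with its corners at about (448,155), (503,277), (350,352) and (285,243); red disc (444,194), blue disc (350,322). w2 shows the chosen stylus on the tray, large and blue/yellow with its butt at (441,48) and pin tip at (559,203). The rest base corners are at (227,232), (351,218) and (363,310), with the steel stops near (230,290).

```bash
python3 - <<'E'
from h import *
import pickle
np.set_printoptions(precision=4,suppress=True)
c1,c2=[pickle.load(open(f'w{i}.pkl','rb')) for i in(1,2)]
S=lambda l:np.array(l)*.64-.18
P=onz(c1,S([(448,155),(503,277),(350,352),(285,243)]),.06); print('mould corners\n',P,P.mean(0))
print('edges',[np.linalg.norm(P[i]-P[i-1]) for i in range(4)], np.degrees(np.arctan2(*(P[1]-P[2])[[1,0]])),np.degrees(np.arctan2(*(P[0]-P[3])[[1,0]])))
h=cv2.cvtColor(cv2.imread('w1.png'),cv2.COLOR_BGR2HSV)
m=cv2.inRange(h,(2,110,60),(14,255,255)); m[:80]=0;m[235:]=0; m[:,:180]=0; m[:,330:]=0
n,l,st,c=cv2.connectedComponentsWithStats(m); print([(list(st[i]),c[i].round(1)) for i in range(1,n) if st[i,4]>30])
for nm,lo,hi in(('red',(170,150,60),(180,255,255)),('red2',(0,190,150),(2,255,255)),('blue',(105,120,60),(125,255,255))):
    k=cv2.inRange(h,lo,hi); n,l,st,c=cv2.connectedComponentsWithStats(k); print(nm,[(st[i,4],c[i].round(1),onz(c1,c[i],.061)[0]) for i in range(1,n) if st[i,4]>20])
print('rest base\n',onz(c2,S([(227,232),(351,218),(363,310),(245,323)]),.014))
print('stylus tip, butt w2',onz(c2,S([(559,203),(441,48)]),.028)); print('w1',onz(c1,S([(215,334),(70,203)]),.028))
a=cv2.resize(cv2.imread('w2.png')[125:225,120:250],(780,600),interpolation=cv2.INTER_CUBIC); cv2.imwrite('pics/rest.png',a)
E
```

```text
mould corners
 [[0.4903 0.3035 0.06  ]
 [0.6043 0.3203 0.06  ]
 [0.6282 0.1667 0.06  ]
 [0.5137 0.1497 0.06  ]] [0.5591 0.235  0.06  ]
edges [np.float64(0.15556304072072208), np.float64(0.11521066900445673), np.float64(0.15542313646608114), np.float64(0.11577716946344795)] 98.85485878622715 98.64581439528092
[([np.int32(277), np.int32(117), np.int32(15), np.int32(15), np.int32(184)], array([283.7, 124. ])), ([np.int32(204), np.int32(142), np.int32(100), np.int32(51), np.int32(1661)], array([254.4, 166.2]))]
red []
red2 []
blue [(np.int32(362), array([ 61.1, 149.4]), array([ 0.4537, -0.0002,  0.061 ]))]
rest base
 [[ 0.5038 -0.2821  0.014 ]
 [ 0.531  -0.158   0.014 ]
 [ 0.627  -0.1797  0.014 ]
 [ 0.5999 -0.306   0.014 ]]
stylus tip, butt w2 [[ 0.5808  0.0384  0.028 ]
 [ 0.4178 -0.0314  0.028 ]]
w1 [[ 0.5785  0.0372  0.028 ]
 [ 0.4185 -0.0314  0.028 ]]
```

View pics/rest.png

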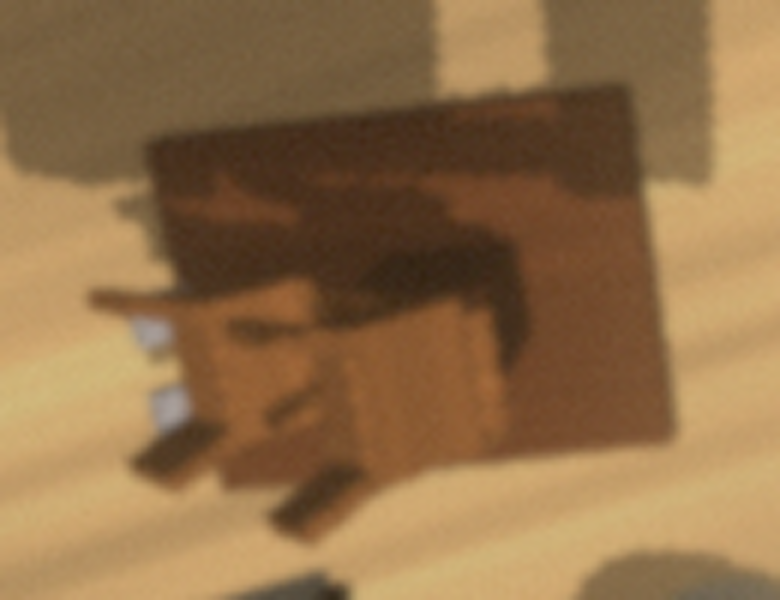

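```bash
python3 - <<'E'
from h import *
import pickle
np.set_printoptions(precision=4,suppress=True)
cms={'w2':pickle.load(open('w2.pkl','rb')),'top0':env.camera_model('top'),'side0':env.camera_model('side')}
roi={'w2':(120,165,170,215),'top0':(345,165,375,195),'side0':(295,275,330,300)}
A=[];b=[]
for k,(x0,y0,x1,y1) in roi.items():
    im=cv2.imread(k+'.png')[y0:y1,x0:x1]; h=cv2.cvtColor(im,cv2.COLOR_BGR2HSV)
    m=cv2.inRange(h,(0,0,110),(180,60,255)); n,l,st,c=cv2.connectedComponentsWithStats(m)
    L=[(int(st[i,4]),(c[i]+[x0,y0]).round(1)) for i in range(1,n) if st[i,4]>2]; print(k,L)
    if L:
        L=sorted(L,key=lambda a:-a[0])[:2]; uv=np.mean([a[1] for a in L],0); o,d=ray(cms[k],uv); d=d[0]/np.linalg.norm(d[0]); M=np.eye(3)-np.outer(d,d); A.append(M);b.append(M@o); print(onz(cms[k],[a[1] for a in L],.06))
X=np.linalg.lstsq(np.vstack(A),np.hstack(b),rcond=None)[0]; print('stop mid',X)
for k in cms: print(k,proj(cms[k],X))
ex=np.array([np.cos(np.radians(77.75)),np.sin(np.radians(77.75))]);ey=np.array([-ex[1],ex[0]]);d=X[:2]-[.5655,-.2315];print('rest-frame of stops wrt base centre',d@ex,d@ey)
p,_,_=pose()
bx=np.array([-.92,-.392,0]); mid=np.array([.5797,.0378,0])+bx*.073; print('mid',mid)
print(delta((mid[0],mid[1],.12),frame(bx,[0,0,-1])))
E
```

```text
w2 [(19, array([144.7, 180.1])), (31, array([147.9, 192.7]))]
[[ 0.5645 -0.2874  0.06  ]
 [ 0.5453 -0.2836  0.06  ]]
top0 [(6, array([359. , 179.5])), (4, array([357.2, 186.2]))]
[[ 0.5655 -0.287   0.06  ]
 [ 0.5459 -0.2814  0.06  ]]
side0 [(6, array([317.5, 287. ])), (8, array([307.4, 287.6]))]
[[ 0.5404 -0.2829  0.06  ]
 [ 0.5621 -0.2878  0.06  ]]
stop mid [ 0.5541 -0.2847  0.0595]
w2 [[146.7061 185.6913]]
top0 [[358.2429 183.4265]]
side0 [[313.5324 286.9572]]
rest-frame of stops wrt base centre -0.05438539183966804 -0.00016692099934324106
mid [0.5125 0.0092 0.    ]
(array([102.3, 112.8, 132.5]), array([ 0.0016, -0.0003, -0.7268]))
```

>>> carry_out(slide=[[20,22,22],[20,22,22],[20,22,22],[20,22,22],[22,25,22],[0,0,0],[0,0,0],[0,0,0],[0,0,0],[0,0,0],[0,0,0],[0,0,0]], turn=[[0,0,0],[0,0,0],[0,0,0],[0,0,0],[0,0,0],[0,0,-0.145],[0,0,-0.145],[0,0,-0.145],[0,0,-0.145],[0,0,-0.147],[0,0,0],[0,0,0]])

```text
t: 4.05
position: [0.5129, 0.0085, 0.1425]
tcp_rot: [180.0, 0.0, -157.1]
wrist_force: [0.1, -0.7, 0.0]
gripper_width: 0.0916
grasp_force: 0.0
```

```bash
python3 shot.py w3
```

```text
4.1 [0.51301007 0.0079924  0.14245066] [ 1.79972356e+02  6.34697907e-03 -1.57151107e+02] [ 10.30744565  17.76352277 -16.71930735 111.7069752    6.41074679
  51.41343505 103.18383682]
```

View pics/w3.png

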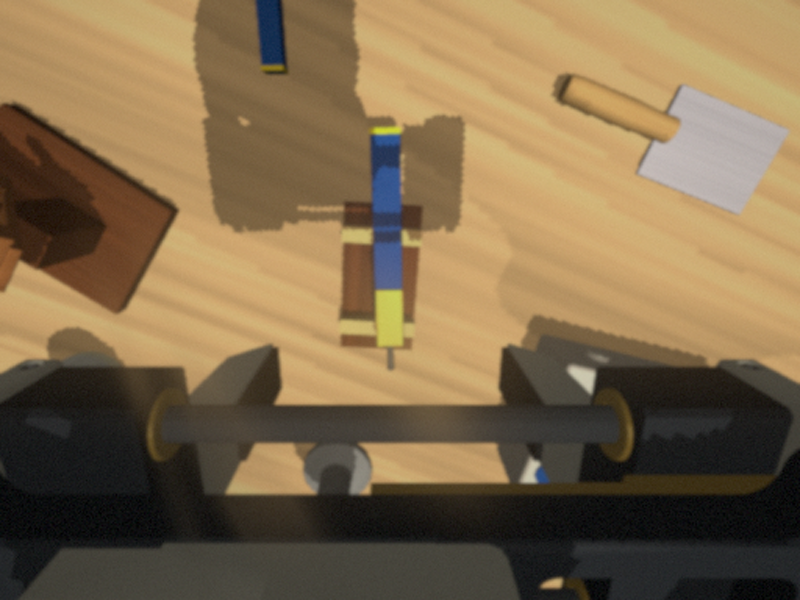

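The chosen bar sits centred under the gripper: butt at (386,130), brass/handle joint at (389,290), pin tip at (391,368).

```bash
python3 - <<'E'
from h import *
import pickle
np.set_printoptions(precision=4,suppress=True)
c=pickle.load(open('w3.pkl','rb')); S=lambda l:np.array(l)*.64-.18
p,Rr,_=pose()
P=onz(c,S([(387,134),(389,290),(390,347)]),.036); print(P, np.linalg.norm(P[0]-P[1]))
print('tip',onz(c,S([(391,368)]),.026))
d=P[0]-P[2];d/=np.linalg.norm(d); mid=P[1]+.003*d; mid[2]=.0075
print(mid,delta(mid,frame(d,[0,0,-1])))
E
```

```text
[[ 0.4204 -0.0317  0.036 ]
 [ 0.5181  0.0107  0.036 ]
 [ 0.5596  0.029   0.036 ]] 0.10652947878049768
tip [[0.5803 0.0386 0.026 ]]
[0.5153 0.0095 0.0075] (array([ -2.7,   0.5, 135. ]), array([ 0.0005,  0.0001, -0.0128]))
```

>>> carry_out(slide=[[-1.5,0.5,20],[0,0,25],[0,0,25],[0,0,25],[0,0,20],[0,0,14],[0,0,6],[0,0,0],[0,0,0]], turn=[[0,0,-0.012],[0,0,0],[0,0,0],[0,0,0],[0,0,0],[0,0,0],[0,0,0],[0,0,0],[0,0,0]])

```text
t: 5.0
position: [0.5151, 0.0078, 0.0081]
tcp_rot: [-180.0, 0.1, -156.4]
wrist_force: [0.6, -0.9, 0.7]
gripper_width: 0.092
grasp_force: 0.0
```

>>> carry_out(slide=[[0,0,0],[0,0,0],[0,0,0],[0,0,0],[0,0,0],[0,0,0],[0,0,0],[0,0,0],[0,0,0],[0,0,0]], turn=[[0,0,0],[0,0,0],[0,0,0],[0,0,0],[0,0,0],[0,0,0],[0,0,0],[0,0,0],[0,0,0],[0,0,0]], fingers=10, force=35)

```text
t: 6.0
position: [0.5144, 0.0077, 0.0074]
tcp_rot: [180.0, -0.0, -156.4]
wrist_force: [-0.4, 0.2, -0.5]
gripper_width: 0.0186
grasp_force: 35.0
```

>>> carry_out(slide=[[0,0,-10],[0,0,-25],[0,0,-35],[0,0,-40],[0,0,-40],[0,0,-40],[0,0,-40],[0,0,-20],[0,0,0],[0,0,0],[0,0,0],[0,0,0]], turn=[[0,0,0],[0,0,0],[0,0,0],[0,0,0],[0,0,0],[0,0,0],[0,0,0.14],[0,0,0.14],[0,0,0.14],[0,0,0.14],[0,0,0.14],[0,0,0.14]])

```text
t: 7.2
position: [0.5139, 0.0077, 0.2579]
tcp_rot: [-180.0, -0.0, 155.2]
wrist_force: [-0.3, 0.4, -1.8]
gripper_width: 0.018
grasp_force: 35.0
```

>>> carry_out(slide=[[0,0,0],[0,0,0],[0,0,0],[0,0,0],[0,0,0],[0,0,0],[0,0,0],[0,0,0],[0,0,0],[0,0,0],[0,0,0]], turn=[[0,0,0.14],[0,0,0.14],[0,0,0.14],[0,0,0.14],[0,0,0.14],[0,0,0.14],[0,0,0.14],[0,0,0.14],[0,0,0.14],[0,0,0.1],[0,0,0]])

```text
t: 8.3
position: [0.514, 0.0078, 0.2577]
tcp_rot: [-180.0, -0.0, 77.5]
wrist_force: [0.3, -0.0, -2.2]
gripper_width: 0.0173
grasp_force: 35.0
```

```bash
cat >> h.py <<'E'
EX=np.array([np.cos(np.radians(77.75)),np.sin(np.radians(77.75)),0]); UP=np.array([0,0,1.])
BC=np.array([.5655,-.2315,0])
U=(EX+UP)/2**.5; N=(-EX+UP)/2**.5
RP=BC-.0706*EX+.0498*UP   # rest_point
def on(s,n=0): return RP+(s-.003)*U+n*N   # point on bar axis at s from tip, raised n off the notch
E
python3 - <<'E'
from h import *
np.set_printoptions(precision=4,suppress=True)
print(pose()[2]['position'],pose()[2]['tcp_rot'],pose()[2]['qpos'])
Rt=frame(U,-N)
print(on(.073),on(.18))
print('to pre (90mm off, 3 upslope)',delta(on(.076,.09)-.019*N,Rt), on(.076,.09)-.019*N)
E
```

```text
[0.514  0.0078 0.2577] [-179.9851   -0.0062   77.5371] [  0.3848   9.8657  -4.7865 104.7489   0.8895  65.4342 -17.1641]
[ 0.561  -0.2521  0.0993] [ 0.5771 -0.1782  0.175 ]
to pre (90mm off, 3 upslope) (array([-291.7,  102.2,  106.1]), array([ 0.0012,  0.7853, -0.0036])) [ 0.5508 -0.2991  0.1516]
```

>>> carry_out(slide=[[-20,7,0],[-40,14,0],[-40,14,0],[-40,14,0],[-40,14,0],[-40,14,0],[-40,14,0],[-32,11,0],[0,0,0],[0,0,0],[0,0,0],[0,0,0]], turn=[[0,0,0],[0,0,0],[0,0,0],[0,0,0],[0,0,0],[0,0,0],[0,0.131,0],[0,0.131,0],[0,0.131,0],[0,0.131,0],[0,0.131,0],[0,0.131,0]])

```text
t: 9.5
position: [0.5511, -0.3007, 0.2542]
tcp_rot: [179.6, -45.3, 77.9]
wrist_force: [1.4, -0.5, -1.6]
gripper_width: 0.0178
grasp_force: 35.0
```

>>> carry_out(slide=[[0,0,0],[0,0,0]], turn=[[0,0,0],[0,0,0]])

```text
t: 9.7
position: [0.5507, -0.2999, 0.2519]
tcp_rot: [-179.9, -45.0, 77.5]
wrist_force: [0.2, 0.5, -0.6]
gripper_width: 0.0179
grasp_force: 35.0
```

```bash
python3 - <<'E'
from h import *
np.set_printoptions(precision=4,suppress=True)
print(pose()[2]['position'],pose()[2]['tcp_rot'],pose()[2]['qpos'])
Rt=frame(U,-N)
print('to pre ',delta(on(.076,.06)-.019*N,Rt));print('to home',delta(on(.076,.0)-.019*N,Rt))
E
python3 shot.py t1 top;python3 shot.py s1 side
```

```text
[ 0.5507 -0.2999  0.2519] [-179.9435  -44.9979   77.5136] [ 47.4561  40.3548  -0.4278  75.2164 -35.357   93.2616  41.8873]
to pre  (array([-70.4,   0. , 101.5]), array([ 0.0019,  0.    , -0.0029]))
to home (array([-70.4,  -0.1, 161.5]), array([ 0.0019,  0.    , -0.0029]))
9.75 [ 0.55188052 -0.29861043  0.25383796] [179.83483347 -44.95633032  77.79708197] [ 47.34759723  40.20614019  -0.4811307   75.1938389  -35.38714611
  93.27061646  41.86744497]
9.8 [ 0.55257417 -0.29786269  0.25504595] [179.70270769 -44.92661985  77.96896001] [ 47.27981257  40.11180768  -0.5064715   75.17852366 -35.4034677
  93.28241759  41.85647549]
```

>>> carry_out(slide=[[-15,0,20],[-20,0,28],[-20,0,28],[-15,0,22],[0,0,3],[0,0,0],[0,0,0],[0,0,0]], turn=[[0,0,0],[0,0,0],[0,0,0],[0,0,0],[0,0,0],[0,0,0],[0,0,0],[0,0,0]])

```text
t: 10.6
position: [0.5571, -0.2787, 0.1347]
tcp_rot: [179.7, -44.9, 77.8]
wrist_force: [0.2, -0.3, -1.3]
gripper_width: 0.0175
grasp_force: 35.0
```

```bash
python3 shot.py w4; python3 shot.py s2 side; python3 - <<'E'
from h import *
print(delta(on(.076,.0)-.019*N,frame(U,-N)))
a=cv2.imread('w4.png'); b=cv2.imread('s2.png')[215:335,220:380]
cv2.imwrite('pics/c4.png',np.hstack([cv2.resize(a,(400,300)),cv2.resize(b,(400,300),interpolation=cv2.INTER_CUBIC)]))
E
```

```text
10.65 [ 0.55683684 -0.27874805  0.1342489 ] [179.75322535 -44.9108452   77.73852543] [ 46.41167742  46.18291813  -1.05229976  81.10352135 -35.94121189
  82.69522806  47.66672035]
10.7 [ 0.55655592 -0.27862683  0.1338238 ] [179.81099682 -44.93662587  77.69113673] [ 46.42172683  46.21455918  -1.05222266  81.12495391 -35.93868949
  82.69249169  47.67096333]
(array([-2.4, -1.5, 62.4]), array([ 0.004 ,  0.0011, -0.0007]))
```

View pics/c4.png

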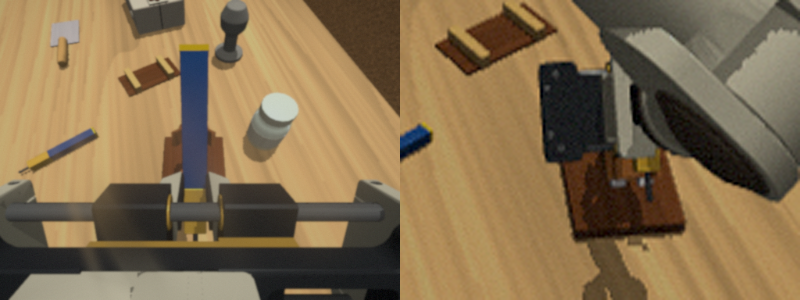

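The left half shows the stylus held level in the gripper's plane. Its bar column (about 194) is centred on the rest base (163–225). The right half shows the brass nose coming down over the stops.

>>> carry_out(slide=[[-1,-1,12],[0,0,14],[0,0,12],[0,0,9],[0,0,6],[0,0,3],[0,0,0],[0,0,0]], turn=[[0,0,0],[0,0,0],[0,0,0],[0,0,0],[0,0,0],[0,0,0],[0,0,0],[0,0,0]])

```text
t: 11.5
position: [0.5635, -0.2401, 0.0922]
tcp_rot: [180.0, -45.0, 77.6]
wrist_force: [-0.4, -0.4, -1.3]
gripper_width: 0.0174
grasp_force: 35.0
```

```bash
python3 - <<'E'
from h import *
print(pose()[2]['wrist_force'],pose()[2]['torque'],delta(on(.076,.0)-.019*N,frame(U,-N)))
E
```

```text
[-0.43737119 -0.35073112 -1.32009043] [-1.17940206  0.2673148  -0.01284934] (array([-0.7,  0.1,  5.3]), array([ 0.0028, -0.0001, -0.0023]))
```

>>> carry_out(slide=[[0,0,2],[0,0,2],[0,0,1],[0,0,0]], turn=[[0,0,0],[0,0,0],[0,0,0],[0,0,0]])

```text
t: 11.9
position: [0.5642, -0.2389, 0.0905]
tcp_rot: [179.8, -44.9, 77.6]
wrist_force: [-3.2, -5.2, 7.7]
gripper_width: 0.018
grasp_force: 35.0
```

>>> carry_out(slide=[[0,0,1],[0,0,1],[-1,0,0],[0,0,0]], turn=[[0,0,0],[0,0,0],[0,0,0],[0,0,0]])

```text
t: 12.3
position: [0.5642, -0.2388, 0.0903]
tcp_rot: [179.7, -45.0, 77.6]
wrist_force: [-7.3, -7.7, 17.0]
gripper_width: 0.0184
grasp_force: 35.0
```

>>> carry_out(slide=[[0,0,-2],[0,0,-1.5],[0,0,0]], turn=[[0,0,0],[0,0,0],[0,0,0]])

```text
t: 12.6
position: [0.5641, -0.239, 0.0904]
tcp_rot: [179.9, -45.0, 77.6]
wrist_force: [-2.4, -4.1, 8.0]
gripper_width: 0.0181
grasp_force: 35.0
```

>>> carry_out(slide=[[0,0,0],[0,0,0],[0,0,0],[0,0,0],[0,0,0],[0,0,0]], turn=[[0,0,0],[0,0,0],[0,0,0],[0,0,0],[0,0,0],[0,0,0]], fingers=50)

```text
t: 13.2
position: [0.5638, -0.2376, 0.0887]
tcp_rot: [-180.0, -45.0, 77.6]
wrist_force: [-0.2, 0.7, 0.1]
gripper_width: 0.05
grasp_force: 0.0
```

```bash
python3 shot.py w5; python3 - <<'E'
from h import *
print(pose()[2]['wrist_force'],pose()[2]['gripper_width'])
a=cv2.imread('w5.png'); cv2.imwrite('pics/c5.png',cv2.resize(a[:,100:420],(640,768))[:600])
E
```

```text
13.25 [ 0.56377242 -0.23758205  0.08869513] [-179.981399    -45.04571174   77.56809569] [ 44.46257274  47.52876598  -2.14932383  85.75341298 -37.30227159
  76.51393175  49.10126265]
[-0.40067514  0.28495371  0.00131299] 0.049803530669408326
```

View pics/c5.png

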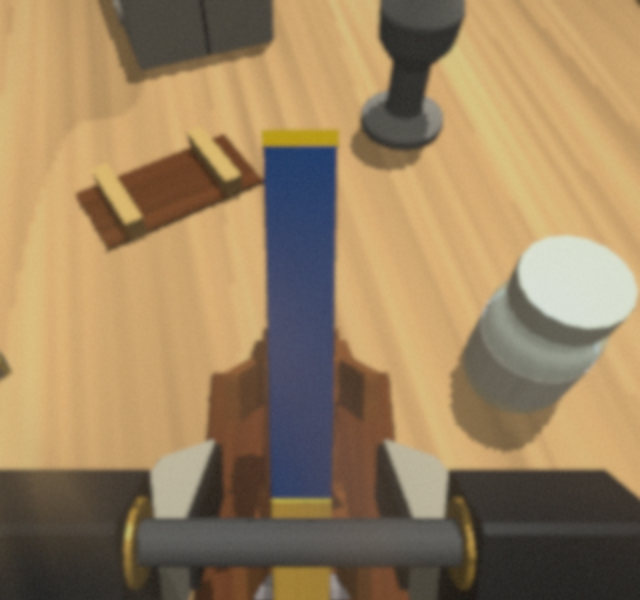

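The stylus lies centred in both notches, released (0 N), with its yellow butt edge at crop (300,138). I'll back off and turn round for the butt.

>>> carry_out(slide=[[0,0,-10],[0,0,-25],[0,0,-40],[0,0,-45],[0,0,-40],[0,0,0],[0,0,0],[0,0,0],[0,0,0],[0,0,0],[0,0,0],[0,0,0]], turn=[[0,0,0],[0,0,0],[0,0,0],[0,0,0],[0,0,0],[0,-0.14,0],[0,-0.14,0],[0,-0.14,0],[0,-0.14,0],[0,-0.14,0],[0,-0.085,0],[0,0,0]])

```text
t: 14.45
position: [0.5423, -0.3432, 0.2035]
tcp_rot: [179.9, -0.1, 78.0]
wrist_force: [1.0, 1.5, 0.5]
gripper_width: 0.0499
grasp_force: 0.0
```

```bash
python3 shot.py w6; python3 shot.py s6 side; python3 shot.py t6 top; python3 - <<'E'
from h import *
np.set_printoptions(precision=4,suppress=True)
Y=((20,120,70),(34,255,255)); B=((105,120,40),(128,255,255))
import pickle
for k in('w5','w6','s6','t6'):
    cm=pickle.load(open(k+'.pkl','rb')); h=cv2.cvtColor(cv2.imread(k+'.png'),cv2.COLOR_BGR2HSV)
    print(k,'pred butt',proj(cm,on(.18)),'joint',proj(cm,on(.07)))
    for c in(Y,B):
        n,l,st,ce=cv2.connectedComponentsWithStats(cv2.inRange(h,*c)); print([(list(map(int,st[i])),ce[i].round(1)) for i in range(1,n) if st[i,4]>12])
print(delta(on(.29),frame(-N,-U)))
E
```

```text
14.5 [ 0.54077946 -0.34584874  0.2030104 ] [ 1.79942410e+02 -1.61940534e-01  7.78195823e+01] [22.35806862 25.89735282 10.85890835 90.87292855 -5.45621607 63.73874638
 22.38841254]
14.55 [ 0.53944751 -0.34823721  0.20253608] [ 1.79991444e+02 -1.32208326e-01  7.76044843e+01] [22.51614899 25.96857037 10.94783195 90.83978356 -5.46238752 63.74446119
 22.4114667 ]
14.6 [ 0.53858718 -0.34984802  0.20217506] [-1.79978669e+02 -9.97509346e-02  7.74518820e+01] [22.62218283 26.01698146 10.99699642 90.82135767 -5.45034482 63.73535242
 22.40229205]
w5 pred butt [[250.3049  65.1672]] joint [[250.5094 237.8719]]
[([195, 64, 24, 27, 253], array([206.3,  77.1])), ([230, 64, 40, 9, 356], array([249.7,  68. ])), ([146, 82, 24, 30, 274], array([157.7,  97. ])), ([93, 170, 12, 17, 54], array([ 97.7, 177.4])), ([0, 210, 33, 27, 447], array([ 13.3, 222.4])), ([161, 248, 14, 44, 175], array([165.7, 267.9])), ([235, 249, 31, 10, 249], array([249.6, 253.7])), ([325, 249, 14, 45, 180], array([333.4, 272.2])), ([165, 283, 273, 34, 3177], array([305.2, 307.6]))]
[([233, 74, 34, 51, 1523], array([250.1,  96.8])), 
[... 1481 characters left out ...]
, 10, 9, 22], array([429.6, 364.9])), ([440, 368, 7, 8, 15], array([443.1, 371.3]))]
[([264, 172, 5, 3, 13], array([266. , 172.8])), ([306, 239, 10, 26, 142], array([311. , 255.9])), ([203, 266, 29, 20, 138], array([216.8, 274.3]))]
t6 pred butt [[329.3169 164.6826]] joint [[351.0565 178.1794]]
[([328, 161, 8, 9, 23], array([332.2, 163.2])), ([306, 259, 9, 12, 64], array([310.5, 264.4])), ([340, 276, 3, 9, 24], array([341.1, 279.5]))]
[([193, 160, 6, 6, 28], array([195.8, 162.5])), ([327, 164, 6, 4, 13], array([329.5, 165.5])), ([334, 164, 21, 17, 146], array([344.1, 172.3])), ([297, 234, 13, 26, 109], array([302.8, 246.5]))]
(array([253.8,  -0.1, -50.1]), array([-0.0024, -0.7871, -0.0048]))
```

>>> carry_out(slide=[[0,0,-40],[10,0,-40],[35,0,0],[45,0,0],[45,0,0],[45,0,0],[45,0,0],[29,0,0],[0,0,0],[0,0,0],[0,0,0],[0,0,0]], turn=[[0,0,0],[0,0,0],[0,0,0],[0,0,0],[0,0,0],[0,0,0],[0,-0.131,0],[0,-0.131,0],[0,-0.131,0],[0,-0.131,0],[0,-0.131,0],[0,-0.131,0]])

```text
t: 15.8
position: [0.5943, -0.1029, 0.2789]
tcp_rot: [180.0, 45.2, 77.3]
wrist_force: [-0.8, -0.7, 0.1]
gripper_width: 0.0501
grasp_force: 0.0
```

>>> carry_out(slide=[[0,0,0],[0,0,0],[0,0,0]], turn=[[0,0,0],[0,0,0],[0,0,0]])

```text
t: 16.1
position: [0.5939, -0.1041, 0.2797]
tcp_rot: [179.9, 44.9, 77.1]
wrist_force: [-0.3, -1.3, 0.1]
gripper_width: 0.0501
grasp_force: 0.0
```

```bash
python3 - <<'E'
from h import *
s=pose()[2];print(s['t'],s['position'],s['tcp_rot'],s['qpos'])
print(delta(on(.22),frame(-N,-U)))
E
```

```text
16.1 [ 0.59390727 -0.10410605  0.27969421] [179.85938303  44.87627925  77.13642675] [-23.0885437   31.1483965    9.56795253  87.6934925   34.33149991
  85.6628608  -36.95805155]
(array([20.2, -0.4, 87.8]), array([-0.0051, -0.0022, -0.0076]))
```

>>> carry_out(slide=[[10,0,20],[10,0,35],[0,0,33],[0,0,20],[0,0,20],[0,0,15],[0,0,10],[0,0,0],[0,0,0]], turn=[[-0.005,0,-0.008],[0,0,0],[0,0,0],[0,0,0],[0,0,0],[0,0,0],[0,0,0],[0,0,0],[0,0,0]])

```text
t: 17.0
position: [0.5749, -0.1924, 0.1567]
tcp_rot: [-179.9, 44.9, 78.1]
wrist_force: [0.4, -0.6, -0.3]
gripper_width: 0.05
grasp_force: 0.0
```

```bash
python3 shot.py w7; python3 - <<'E'
from h import *
s=pose()[2];print(s['t'],s['wrist_force'])
print(delta(on(.14),frame(-N,-U)))
E
```

```text
17.05 [ 0.57521669 -0.19177691  0.1566369 ] [-179.93708765   44.90213169   78.17602158] [-17.69268982  36.08070539  11.26457022  98.15768856  38.093501
  68.87540581 -40.83910064]
17.05 [-0.41326501  0.18102247 -0.46594775]
(array([-3.3, -1.2, 17.4]), array([ 0.0042, -0.0017,  0.0053]))
```

>>> carry_out(slide=[[-4,-1,0],[0,0,8],[0,0,8],[0,0,0],[0,0,0]], turn=[[0.004,0,0.005],[0,0,0],[0,0,0],[0,0,0],[0,0,0]])

```text
t: 17.55
position: [0.5699, -0.2065, 0.1472]
tcp_rot: [-179.8, 45.0, 77.8]
wrist_force: [0.3, 0.2, 0.8]
gripper_width: 0.05
grasp_force: 0.0
```

>>> carry_out(slide=[[0,0,0],[0,0,0],[0,0,0],[0,0,0],[0,0,0],[0,0,0],[0,0,0],[0,0,0]], turn=[[0,0,0],[0,0,0],[0,0,0],[0,0,0],[0,0,0],[0,0,0],[0,0,0],[0,0,0]], fingers=10, force=45)

```text
t: 18.35
position: [0.5705, -0.206, 0.1476]
tcp_rot: [-179.9, 45.0, 77.8]
wrist_force: [-0.4, 0.7, 1.0]
gripper_width: 0.0196
grasp_force: 45.0
```

```bash
python3 - <<'E'
from h import *
s=pose()[2];print(s['t'],s['wrist_force'],s['position'],s['tcp_rot'])
print(delta(on(.14),frame(-N,-U)))
E
```

```text
18.35 [-0.37752485  0.71190086  0.97869428] [ 0.5705212  -0.20600231  0.14757236] [-179.89755274   44.96707861   77.81563012]
(array([0.8, 0.5, 0.4]), array([-0.001 , -0.0006,  0.0008]))
```

>>> carry_out(slide=[[-5,0,0],[-15,0,0],[-20,0,0],[-20,0,0],[-20,0,-20],[-25,0,-25],[-25,0,-25],[-10,0,-10],[0,0,0],[0,0,0],[0,0,0]], turn=[[0,0,0],[0,0,0],[0,0,0],[0,0,0],[0,0,0],[0,0.1,0],[0,0.13,0],[0,0.14,0],[0,0.14,0],[0,0.14,0],[0,0.135,0]])

```text
t: 19.45
position: [0.5593, -0.2568, 0.3061]
tcp_rot: [179.8, -0.2, 77.6]
wrist_force: [-0.4, 0.0, -2.9]
gripper_width: 0.019
grasp_force: 45.0
```

```bash
python3 - <<'E'
from h import *
import pickle
np.set_printoptions(precision=4,suppress=True)
s=pose()[2];print(s['t'],s['wrist_force'],s['position'],s['tcp_rot'],s['gripper_width'])
for k,roi in(('w1',(190,135,310,200)),('top0',(140,160,210,190)),('side0',(232,148,264,180))):
    cm=pickle.load(open('w1.pkl','rb')) if k=='w1' else env.camera_model(k[:-1])
    x0,y0,x1,y1=roi; h=cv2.cvtColor(cv2.imread(k+'.png'),cv2.COLOR_BGR2HSV)[y0:y1,x0:x1]
    m=cv2.inRange(h,(0,110,40),(14,255,255)); n,l,st,c=cv2.connectedComponentsWithStats(m)
    i=1+np.argmax(st[1:,4]); uv=c[i]+[x0,y0]; ys,xs=np.where(l==i); 
    P=onz(cm,np.c_[xs+x0,ys+y0],.07); _,V=np.linalg.eigh(np.cov((P-P.mean(0))[:,:2].T)); print(k,st[i],uv,P.mean(0),onz(cm,uv,.064),np.degrees(np.arctan2(V[1,1],V[0,1])), np.ptp((P-P.mean(0))[:,:2]@V[:,1]))
C=np.array([.5591,.235,.23])
a=np.radians(98.75); s0=C-.051*np.array([np.cos(a),np.sin(a),0]); s0[2]=.073+.04+.137
print(s0,delta(s0,frame([np.cos(np.radians(77.8)),np.sin(np.radians(77.8)),0],[0,0,-1])))
E
```

```text
19.45 [-0.4015  0.0334 -2.9203] [ 0.5593 -0.2568  0.3061] [179.7744  -0.206   77.645 ] 0.01904123312923669
w1 [  14    7  100   51 1661] [254.4202 166.1842] [0.5576 0.237  0.07  ] [[0.5586 0.2373 0.064 ]] 100.09404397047929 0.14299516065959356
top0 [  9   8  52  16 406] [174.697  175.5468] [0.559  0.2356 0.07  ] [[0.5603 0.237  0.064 ]] 100.05044038937392 0.14345627327980262
side0 [  4   4  23  25 217] [247.3272 164.2719] [0.5547 0.2258 0.07  ] [[0.5575 0.2342 0.064 ]] 100.20726239136843 0.14716429024092512
[0.5669 0.1846 0.25  ] (array([432.6, -87.3,  57.3]), array([ 0.0039, -0.0036, -0.0027]))
```

>>> carry_out(slide=[[20,-4,0],[36,-8,0],[40,-8,0],[40,-8,0],[40,-8,0],[40,-8,0],[40,-8,0],[40,-8,0],[40,-8,0],[40,-8,0],[36,-8,0],[20,-3,0]], turn=[[0,0,0],[0,0,0],[0,0,0],[0,0,0],[0,0,0],[0,0,0],[0,0,0],[0,0,0],[0,0,0],[0,0,0],[0,0,0],[0,0,0]])

```text
t: 20.65
position: [0.5662, 0.1883, 0.3039]
tcp_rot: [-180.0, -0.0, 77.9]
wrist_force: [0.6, 0.2, -1.0]
gripper_width: 0.0195
grasp_force: 45.0
```

>>> carry_out(slide=[[0,0,20],[0,0,20],[0,0,15],[0,0,0],[0,0,0],[0,0,0]], turn=[[0,0,0],[0,0,0],[0,0,0],[0,0,0],[0,0,0],[0,0,0]])

```text
t: 21.25
position: [0.5678, 0.1856, 0.2494]
tcp_rot: [179.9, -0.0, 77.7]
wrist_force: [0.1, -0.5, -1.6]
gripper_width: 0.0194
grasp_force: 45.0
```

```bash
python3 shot.py w8; python3 shot.py s8 side; python3 - <<'E'
from h import *
import pickle
np.set_printoptions(precision=4,suppress=True)
p,Rr,s=pose();print(s['wrist_force'])
cm=pickle.load(open('w8.pkl','rb')); cs=pickle.load(open('s8.pkl','rb'))
tip=p+Rr.apply([0,0,.137]); print('tip pred',tip,proj(cm,tip),proj(cs,tip),'seam ctr',proj(cm,[.559,.236,.066]))
u,v=proj(cm,tip)[0].astype(int); us,vs=proj(cs,tip)[0].astype(int)
a=cv2.imread('w8.png'); b=cv2.imread('s8.png')
ca=a[max(v-100,0):v+50,u-90:u+90] if v>60 else a[:150,u-90:u+90]; cb=b[vs-60:vs+40,us-60:us+60]
print('crop origins',(u-90,max(v-100,0)),(us-60,vs-60))
ca=cv2.resize(ca,None,fx=2.7,fy=2.7,interpolation=cv2.INTER_CUBIC); cb=cv2.resize(cb,None,fx=2.5,fy=2.5,interpolation=cv2.INTER_CUBIC)
o=np.zeros((600,800,3),np.uint8); o[:ca.shape[0],:ca.shape[1]]=ca[:600]; o[:cb.shape[0],490:490+cb.shape[1]]=cb; cv2.imwrite('pics/c8.png',o)
E
```

```text
21.3 [0.56777869 0.18592818 0.24933711] [ 1.79947088e+02 -5.84018430e-02  7.76917400e+01] [-17.1011106   18.96214507  -4.56786953  94.12335268   1.59129727
  66.90196512 -34.35279502]
21.35 [0.5676282  0.18612976 0.24911185] [ 1.79964625e+02 -5.73319291e-02  7.77066736e+01] [-17.10882503  18.97540749  -4.58065082  94.13510682   1.58738811
  66.89243996 -34.35641672]
[ 0.4905  0.1058 -2.0414]
tip pred [0.5677 0.1862 0.1121] [[249.3322 174.11  ]] [[255.3677 157.948 ]] seam ctr [[235.1565 132.5381]]
crop origins (np.int64(159), np.int64(74)) (np.int64(195), np.int64(97))
```

View pics/c8.png

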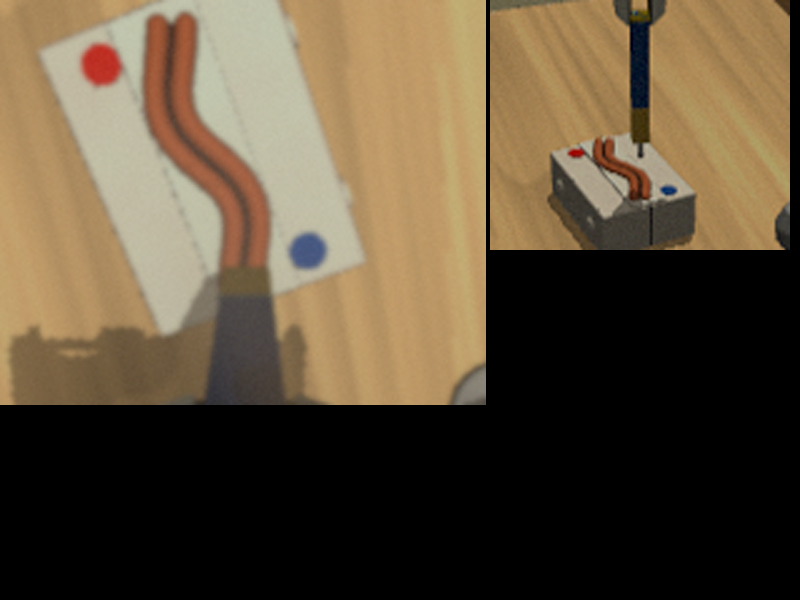

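```bash
python3 - <<'E'
from h import *
import pickle
np.set_printoptions(precision=2,suppress=True)
p,Rr,s=pose()
cm=pickle.load(open('w8.pkl','rb'))
for dx in(-.004,0,.004): print('brass edge',dx,proj(cm,[p+Rr.apply([.01+dx,0,.115]),p+Rr.apply([dx,0,.137])]))
# terracotta midline per row -> world at z=.062 -> mould frame
for k in('w8','w1'):
    cm=pickle.load(open(k+'.pkl','rb'));h=cv2.cvtColor(cv2.imread(k+'.png'),cv2.COLOR_BGR2HSV); m=cv2.inRange(h,(0,110,40),(14,255,255))
    a=np.radians(98.9); ex=np.array([np.cos(a),np.sin(a)]);ey=np.array([-ex[1],ex[0]])
    X=np.arange(-68,69,8.5)/1000
    # sample along mould y at each X: find terracotta run centre
    for z in(.062,.068):
      r=[]
      for x in X:
        ys=np.arange(-.03,.03,.0005); P=np.c_[np.array([.559,.236])+x*ex+ys[:,None]*ey,np.full(len(ys),z)]
        uv=proj(cm,P).round().astype(int); on_=m[uv[:,1].clip(0,383),uv[:,0].clip(0,511)]>0
        r.append((ys[on_].min()+ys[on_].max())/2*1000 if on_.sum()>10 else np.nan)
      r=np.array(r); e=r-9*np.sin(np.pi*X*1000/51); print(k,z,'resid y mm',e,np.nanmean(e))
      g=np.isfinite(e)&(abs(X)<.052); A=np.c_[np.ones(g.sum()),X[g]*1000,-9*np.pi/51*np.cos(np.pi*X[g]*1000/51)]
      print('  offset y, yaw(deg), dx:',np.linalg.lstsq(A,e[g],rcond=None)[0]*[1,57.3,1])
E
```

```text
brass edge -0.004 [[249.35 173.64]
 [249.34 177.22]]
brass edge 0 [[249.34 170.28]
 [249.33 174.11]]
brass edge 0.004 [[249.34 166.88]
 [249.33 170.98]]
w8 0.062 resid y mm [  nan -7.75 -0.25  0.    0.04  0.5   1.04  1.    1.25  0.5   0.21 -0.25
 -0.79 -1.    8.   10.75 20.04] 2.0808892896287765
  offset y, yaw(deg), dx: [0.76 1.36 0.66]
w8 0.068 resid y mm [  nan -9.   -0.25  0.25  0.04  0.25  0.29  0.75  1.   -0.25 -0.29 -1.
 -1.54 -1.75  7.75 10.5  19.54] 1.643389289628776
  offset y, yaw(deg), dx: [0.36 0.95 0.94]
w1 0.062 resid y mm [-1.79 -2.25 -1.25 -1.25 -0.96  0.   -0.46  0.   -0.25 -0.25 -0.54 -1.
 -1.29 -1.75  7.5   9.75 19.29] 1.3823529411764994
  offset y, yaw(deg), dx: [-0.16  1.67  0.94]
w1 0.068 resid y mm [-1.54  0.    0.5   0.75  0.29  1.5   1.04  1.    1.25  0.75  0.46  0.
 -0.29 -0.75  8.25 10.5  20.29] 2.588235294117677
  offset y, yaw(deg), dx: [1.09 1.14 1.07]
```

c8 shows the brass nose at crop (243,265), over the blue-end of the seam. In the side crop the pin tip at (641,157) is right above the mould, and the stylus hangs straight.

```bash
cat >> h.py <<'E'
A_=np.radians(98.9); MX=np.array([np.cos(A_),np.sin(A_),0]); MY=np.array([-MX[1],MX[0],0]); M=np.array([.5589,.2348,0])
OFF=np.array([-.0015,0,.137])
def seam(x): return M+x*MX+.009*np.sin(np.pi*x/.051)*MY
RV=frame([np.cos(np.radians(77.8)),np.sin(np.radians(77.8)),0],[0,0,-1])
def avg(n=6):
    P=[];F=[]
    for _ in range(n):
        p,r,s=pose(); P.append(p);F.append(s['wrist_force']); env.capture('top')
    r=r; return np.mean(P,0),r,np.mean(F,0),s['t']
def tipinfo(n=6):
    p,r,F,t=avg(n); tip=p+r.apply(OFF); d=tip-M; return tip,d@MX*1000,(d@MY)*1000,F,t,r
E
python3 - <<'E'
from h import *
np.set_printoptions(precision=4,suppress=True)
tip,x,y,F,t,r=tipinfo(8); print(tip,x,y,F,t,r.as_euler('xyz',degrees=True))
d=seam(-.051)-tip; print((r.inv().apply(d)*1000))
E
```

```text
[0.5667 0.1849 0.1113] -50.48923953406098 0.04962030735978541 [ 0.0903  0.1049 -1.8811] 21.7 [-179.922    -0.0024   77.7357]
[ -0.463    0.3821 111.3191]
```

>>> carry_out(slide=[[-0.5,0.4,6],[0,0,9],[0,0,8],[0,0,5],[0,0,2],[0,0,0]], turn=[[0,0,0],[0,0,0],[0,0,0],[0,0,0],[0,0,0],[0,0,0]])

```text
t: 22.35
position: [0.5668, 0.1857, 0.2171]
tcp_rot: [-179.9, 0.0, 77.7]
wrist_force: [-0.1, 0.4, -1.4]
gripper_width: 0.0195
grasp_force: 45.0
```

>>> carry_out(slide=[[0,0,1],[0,0,1],[0,0,1],[0,0,0]], turn=[[0,0,0],[0,0,0],[0,0,0],[0,0,0]])

```text
t: 22.75
position: [0.5671, 0.1858, 0.2147]
tcp_rot: [-179.9, -0.0, 77.7]
wrist_force: [-0.2, -1.4, -1.7]
gripper_width: 0.0192
grasp_force: 45.0
```

>>> carry_out(slide=[[0,0,1],[0,0,1],[0,0,0],[0,0,0]], turn=[[0,0,0],[0,0,0],[0,0,0],[0,0,0]])

```text
t: 23.15
position: [0.567, 0.1858, 0.2126]
tcp_rot: [-179.9, 0.0, 77.7]
wrist_force: [-0.3, -0.2, -1.4]
gripper_width: 0.0194
grasp_force: 45.0
```

```bash
cat > ti.py <<'E'
from h import *
np.set_printoptions(precision=4,suppress=True)
tip,x,y,F,t,r=tipinfo(4); print(tip,'mould xy',x,y,'F',F+[0,0,1.88],t)
d=seam(-.051)-tip; print((r.inv().apply(d)*1000))
E
python3 ti.py
```

```text
[0.5666 0.1844 0.0757] mould xy -51.001275896563136 0.21383799514710072 F [-0.659  -0.0969  0.3567] 23.3
[ 0.0726  0.3022 75.6613]
```

>>> carry_out(slide=[[0,0,1],[0,0,1],[0,0,0],[0,0,0]], turn=[[0,0,0],[0,0,0],[0,0,0],[0,0,0]])

```text
t: 23.75
position: [0.567, 0.1857, 0.2106]
tcp_rot: [-179.9, 0.0, 77.7]
wrist_force: [-0.4, -0.1, -2.0]
gripper_width: 0.0195
grasp_force: 45.0
```

>>> carry_out(slide=[[0,0,1],[0,0,1],[0,0,0],[0,0,0]], turn=[[0,0,0],[0,0,0],[0,0,0],[0,0,0]])

```text
t: 24.15
position: [0.5671, 0.1859, 0.2088]
tcp_rot: [-179.9, -0.0, 77.7]
wrist_force: [0.7, -0.8, -0.3]
gripper_width: 0.0191
grasp_force: 45.0
```

```bash
python3 ti.py
```

```text
[0.5666 0.1844 0.0718] mould xy -50.94763910727805 0.13750445278467444 F [-0.1713  0.1354  1.6828] 24.3
[-0.0102  0.2412 71.7924]
```

>>> carry_out(slide=[[0,0,0.5],[0,0,0.5],[0,0,0],[0,0,0]], turn=[[0,0,0],[0,0,0],[0,0,0],[0,0,0]])

```text
t: 24.75
position: [0.5672, 0.1859, 0.2078]
tcp_rot: [-179.9, -0.0, 77.7]
wrist_force: [-0.3, 0.9, 0.2]
gripper_width: 0.0189
grasp_force: 45.0
```

```bash
sed -i 's/tipinfo(4)/tipinfo(8)/' ti.py; python3 ti.py; python3 - <<'E'
from h import *
# path increments in tool axes, 2 mm in mould x per row, 51 rows
X=np.linspace(-.051,.051,49); P=np.array([seam(x) for x in X]); D=RV.inv().apply(np.diff(P,axis=0))*1000
print(repr(D[:,:2].round(1).tolist()))
E
```

```text
[0.5667 0.1844 0.0708] mould xy -50.97678164423409 0.13231495593386214 F [-0.3071 -0.0291  2.5415] 25.1
[ 0.0192  0.2267 70.7713]
[[2.4, 0.3], [2.4, 0.3], [2.4, 0.3], [2.4, 0.2], [2.3, 0.1], [2.3, 0.1], [2.3, -0.0], [2.2, -0.2], [2.2, -0.3], [2.1, -0.4], [2.1, -0.6], [2.0, -0.7], [2.0, -0.8], [1.9, -1.0], [1.8, -1.1], [1.8, -1.3], [1.7, -1.4], [1.7, -1.5], [1.7, -1.6], [1.6, -1.7], [1.6, -1.8], [1.6, -1.8], [1.6, -1.8], [1.6, -1.9], [1.6, -1.9], [1.6, -1.8], [1.6, -1.8], [1.6, -1.8], [1.6, -1.7], [1.7, -1.6], [1.7, -1.5], [1.7, -1.4], [1.8, -1.3], [1.8, -1.1], [1.9, -1.0], [2.0, -0.8], [2.0, -0.7], [2.1, -0.6], [2.1, -0.4], [2.2, -0.3], [2.2, -0.2], [2.3, -0.0], [2.3, 0.1], [2.3, 0.1], [2.4, 0.2], [2.4, 0.3], [2.4, 0.3], [2.4, 0.3]]
```

>>> carry_out(slide=[[0,0,0.4],[2.4,0.3,0],[2.4,0.3,0],[2.4,0.3,0],[2.4,0.2,0],[2.3,0.1,0],[2.3,0.1,0],[2.3,0,0],[2.2,-0.2,0],[2.2,-0.3,0],[2.1,-0.4,0],[2.1,-0.6,0]], turn=[[0,0,0],[0,0,0],[0,0,0],[0,0,0],[0,0,0],[0,0,0],[0,0,0],[0,0,0],[0,0,0],[0,0,0],[0,0,0],[0,0,0]])

```text
t: 26.35
position: [0.5727, 0.2104, 0.2073]
tcp_rot: [-180.0, -0.0, 77.7]
wrist_force: [1.1, -1.4, 0.2]
gripper_width: 0.0192
grasp_force: 45.0
```

```bash
cat > tj.py <<'E'
from h import *
np.set_printoptions(precision=4,suppress=True)
tip,x,y,F,t,r=tipinfo(6); print(tip,'mould xy',x,y,'want y',9*np.sin(np.pi*x/51),'F mould x,y,z',F@MX,F@MY,F[2]+1.88,t)
E
python3 tj.py
```

```text
[0.5724 0.2094 0.0705] mould xy -27.175863342984353 -9.371358479563499 want y -8.952085894519868 F mould x,y,z -1.6637578402513882 -1.184282614494565 2.1259931308605404 26.6
```

>>> carry_out(slide=[[2,-0.7,0.3],[2,-0.8,0.3],[1.9,-1,0],[1.8,-1.1,0],[1.8,-1.3,0],[1.7,-1.4,0],[1.7,-1.5,0],[1.7,-1.6,0],[1.6,-1.7,0],[1.6,-1.8,0],[1.6,-1.8,0],[1.6,-1.8,0]], turn=[[0,0,0],[0,0,0],[0,0,0],[0,0,0],[0,0,0],[0,0,0],[0,0,0],[0,0,0],[0,0,0],[0,0,0],[0,0,0],[0,0,0]])

```text
t: 27.85
position: [0.5608, 0.2346, 0.207]
tcp_rot: [-180.0, -0.0, 77.7]
wrist_force: [3.3, -2.4, 1.5]
gripper_width: 0.0193
grasp_force: 45.9
```

```bash
python3 tj.py
```

```text
[0.5576 0.2339 0.0693] mould xy -0.7076190578397408 1.4052808122363663 want y -0.3921788693984884 F mould x,y,z -0.41122435752642006 0.7249859679386844 2.0083542962087035 28.1
```

```bash
python3 tj.py; python3 shot.py w9; python3 shot.py s9 side; python3 - <<'E'
from h import *
import pickle
cm=pickle.load(open('w9.pkl','rb'));cs=pickle.load(open('s9.pkl','rb'))
for x in(0,.051,-.051): print(x,proj(cm,seam(x)+[0,0,.072]),proj(cs,seam(x)+[0,0,.072]))
p,r,s=pose(); print(proj(cm,p+r.apply(OFF)),proj(cs,p+r.apply(OFF)))
a=cv2.imread('w9.png')[90:240,160:340]; b=cv2.imread('s9.png')[100:200,200:310]
o=np.zeros((600,800,3),np.uint8); o[:375,:450]=cv2.resize(a,(450,375),interpolation=cv2.INTER_CUBIC); o[:320,450:]=cv2.resize(b,(350,320),interpolation=cv2.INTER_CUBIC)
cv2.imwrite('pics/c9.png',o)
E
```

```text
[0.5579 0.2334 0.0688] mould xy -1.1884585613753298 1.1805259294138937 want y -0.6582914945748309 F mould x,y,z 0.6095497902596586 2.4453453873119395 1.127937742520309 28.4
28.5 [0.55951363 0.23448581 0.20606506] [-1.79797453e+02  3.73132115e-02  7.77374526e+01] [-20.95150388  22.23507086  -5.52996274  95.34001022   2.24303292
  62.71840903 -39.37016975]
28.55 [0.55966342 0.23445452 0.20614965] [-1.79814253e+02  3.38351461e-02  7.77371627e+01] [-20.95060965  22.2323161   -5.52617234  95.33224427   2.24991836
  62.71356704 -39.36892998]
0 [[249.56772717 174.91970463]] [[247.68826462 161.81926673]]
0.051 [[233.97794305 135.82388716]] [[240.49786864 153.90102212]]
-0.051 [[263.88790216 210.83161611]] [[255.24631114 170.14237736]]
[[249.87396321 175.73101039]] [[247.86709074 162.93835931]]
```

View pics/c9.png

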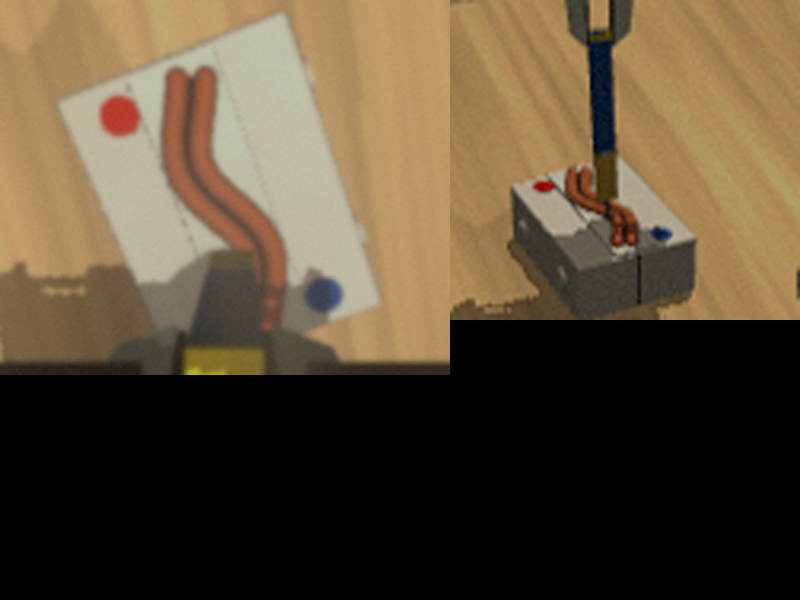

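The stylus has pivoted in the pads under the seam's drag: the brass edge has moved from about row 172 to 191, so the tip lags behind the tool. I'll measure the tilt next.

```bash
cat > br.py <<'E'
from h import *
import pickle,sys
def brass(im):
    h=cv2.cvtColor(im,cv2.COLOR_BGR2HSV); m=cv2.inRange(h,(18,105,30),(32,255,165)); m[:150]=0; m[225:]=0; m[:,:225]=0; m[:,275:]=0
    m=cv2.morphologyEx(m,cv2.MORPH_OPEN,np.ones((3,3)))
    n,l,st,c=cv2.connectedComponentsWithStats(m)
    return [(st[i].tolist(),c[i].round(1)) for i in range(1,n) if st[i,4]>25]
def bar(th,ph=0):  # tool-frame transform: tilt th about tool y (tip to -x), ph about tool x
    Rb=R.from_rotvec([0,th,0])*R.from_rotvec([ph,0,0]); piv=np.array([-.0015,0,-.019])
    return lambda q: piv+Rb.apply(np.array(q)-[0,0,-.019])
if __name__=='__main__':
    np.set_printoptions(precision=2,suppress=True)
    for k in sys.argv[1:]:
        im=cv2.imread(k+'.png'); cm=pickle.load(open(k+'.pkl','rb')); print(k,brass(im))
        h=cv2.cvtColor(im,cv2.COLOR_BGR2HSV); 
        for c in (249,253): print(c,[(r,*map(int,h[r,c])) for r in range(164,220,3)])
E
python3 br.py w8 w9; python3 - <<'E'
from br import *
np.set_printoptions(precision=1,suppress=True)
p,r,s=pose(); cm=env.camera_model('wrist')
for d in(0,5,10,15,20):
    for ph in (0,2): 
        f=bar(np.radians(d),np.radians(ph)); print(d,ph,'edge,joint,ball',*[proj(cm,p+r.apply(f(q)))[0] for q in([.01,0,.115],[.01,0,.07],[0,0,.137])], 'ball tool mm',f([0,0,.137])*1000)
E
```

```text
w8 [([242, 174, 16, 8, 115], array([249.7, 177.5]))]
249 [(164, 13, 102, 103), (167, 11, 93, 102), (170, 12, 101, 104), (173, 18, 114, 103), (176, 19, 112, 105), (179, 19, 112, 107), (182, 19, 87, 100), (185, 9, 23, 76), (188, 8, 26, 78), (191, 5, 20, 76), (194, 8, 26, 77), (197, 10, 21, 72), (200, 8, 28, 73), (203, 8, 27, 75), (206, 177, 31, 73), (209, 0, 23, 68), (212, 14, 47, 70), (215, 11, 43, 65), (218, 11, 41, 68)]
253 [(164, 10, 143, 152), (167, 10, 142, 156), (170, 10, 141, 157), (173, 16, 122, 119), (176, 20, 112, 105), (179, 19, 113, 106), (182, 17, 87, 100), (185, 9, 23, 78), (188, 4, 23, 78), (191, 9, 22, 80), (194, 11, 27, 76), (197, 9, 23, 77), (200, 13, 29, 78), (203, 9, 24, 74), (206, 0, 27, 75), (209, 7, 31, 73), (212, 23, 46, 66), (215, 13, 45, 68), (218, 12, 51, 65)]
w9 []
249 [(164, 9, 140, 162), (167, 9, 139, 161), (170, 10, 129, 134), (173, 14, 89, 100), (176, 10, 128, 141), (179, 10, 135, 163), (182, 10, 132, 154), (185, 12, 91, 138), (188, 24, 40, 160), (191, 19, 85, 102), (194, 18, 93, 101), (197, 21, 54, 89), (200, 14, 35, 80), (203, 13, 39, 79), (206, 18, 4
[... 720 characters left out ...]
l tool mm [ 12.1   0.  136.4]
5 2 edge,joint,ball [245.5 162.3] [246.6 175.3] [245.2 165.1] ball tool mm [ 12.1  -5.4 136.3]
10 0 edge,joint,ball [249.6 152.6] [249.7 168.1] [249.6 154.4] ball tool mm [ 25.6   0.  134.6]
10 2 edge,joint,ball [245.4 152.6] [246.5 168.2] [245.1 154.4] ball tool mm [ 25.6  -5.4 134.5]
15 0 edge,joint,ball [249.6 142.9] [249.7 161.1] [249.6 143.7] ball tool mm [ 38.9   0.  131.7]
15 2 edge,joint,ball [245.4 142.9] [246.5 161.1] [245.  143.7] ball tool mm [ 38.9  -5.4 131.6]
20 0 edge,joint,ball [249.6 133.1] [249.7 154.2] [249.6 132.8] ball tool mm [ 51.9   0.  127.6]
20 2 edge,joint,ball [245.2 133.2] [246.4 154.2] [244.9 132.9] ball tool mm [ 51.8  -5.4 127.5]
```

```bash
python3 - <<'E'
from br import *
np.set_printoptions(precision=1,suppress=True)
cs=pickle.load(open('s9.pkl','rb')); cw=pickle.load(open('w9.pkl','rb')); c8=pickle.load(open('s8.pkl','rb'))
p,r,s=pose()
for d,ph in((0,0),(-5,0),(-9.2,0),(-9.2,-1.7)):
    f=bar(np.radians(d),np.radians(ph)); b=p+r.apply(f([0,0,.137])); e=(b-M)
    print(d,ph,'mould',e@MX*1000,e@MY*1000,b[2]*1000,'side: butt,joint,shoulder,ball',*[proj(cs,p+r.apply(f(q)))[0] for q in([0,0,-.04],[0,0,.07],[0,0,.115],[0,0,.137])],'wrist edge L,R',*[proj(cw,p+r.apply(f(q)))[0] for q in([.01,-.01,.115],[.01,.01,.115],[.01,-.01,.07],[.01,.01,.07])])
im=cv2.imread('s9.png'); h=cv2.cvtColor(im,cv2.COLOR_BGR2HSV)
for rr in range(108,172,4):
    row=h[rr,230:270]; print(rr,''.join('B' if 100<x[0]<130 and x[1]>90 else 'y' if 17<x[0]<33 and x[1]>130 and x[2]<140 else 't' if (x[0]<15 and x[1]>120) else 'k' if x[2]<60 else '.' for x in row.astype(int)))
E
```

```text
0 0 mould -1.77336815192895 0.2841464500664702 69.15127950797887 side: butt,joint,shoulder,ball [247.5 108.6] [247.7 143.3] [247.8 156.6] [247.9 162.9] wrist edge L,R [241.3 172. ] [258.6 172. ] [240.  182.6] [260.1 182.6]
-5 0 mould -14.453070447118234 5.190756063754522 69.75293246674943 side: butt,joint,shoulder,ball [247.4 108.4] [247.9 144.5] [248.1 158.5] [248.2 165.2] wrist edge L,R [241.4 181.7] [258.5 181.7] [240.1 189.9] [260.  189.9]
-9.2 0 mould -25.033974585455443 9.282012416146069 71.17274006128815 side: butt,joint,shoulder,ball [247.4 108.2] [248.1 145.4] [248.4 159.9] [248.5 166.8] wrist edge L,R [241.4 189.9] [258.4 189.8] [240.1 196.1] [259.9 196.1]
-9.2 -1.7 mould -26.694554427569617 4.96203807059513 71.22550852804996 side: butt,joint,shoulder,ball [247.2 108.2] [249.  145.3] [249.7 159.8] [250.1 166.7] wrist edge L,R [244.8 189.8] [261.8 189.9] [242.8 196. ] [262.5 196.1]
108 .............y......yk..................
112 .............yyyyy.kkk..................
116 ..............BBBBBB....................
120 ..............BBBBBBk...................
124 ..............BBBBBBB...................
128 ..............BBBBBBB...................
132 ..............kBBBBBB...................
136 ...............BBBBBB...................
140 ...............BBBBBB...................
144 ...............BBBBBBk..................
148 ...............kkk.yyyy.................
152 .......tt...t...yyyyyy..................
156 .t....tttttttt..yyyyyy..................
160 .......tttttttttyyyyyy..................
164 ...........ttttttttktttt................
168 ...................ktttttttt............
```

The ball has left the groove; it's now on the +y side of the lips at roughly mould (-27,+5) mm. I'll lift, grip at 60 N, stand the stylus upright again, and yaw the tool so the drag acts along the closing direction, where the flat pads resist tilting.

>>> carry_out(slide=[[0,0,-2],[0,0,-3],[0,0,-5],[0,0,-10],[0,0,-15],[0,0,-15],[0,0,0],[0,0,0]], turn=[[0,0,0],[0,0,0],[0,0,0],[0,0,0],[0,0,0],[0,0,0],[0,0,0],[0,0,0]], force=60)

```text
t: 29.35
position: [0.5611, 0.2346, 0.2577]
tcp_rot: [180.0, -0.1, 77.7]
wrist_force: [-0.4, -0.5, -2.3]
gripper_width: 0.0191
grasp_force: 59.8
```

```bash
python3 shot.py w10; python3 shot.py s10 side; cat > sil.py <<'E'
from br import *
np.set_printoptions(precision=1,suppress=True)
def rows(k,r0,r1,c0,c1,st=3):
    h=cv2.cvtColor(cv2.imread(k+'.png'),cv2.COLOR_BGR2HSV)
    for rr in range(r0,r1,st): print(rr,''.join('B' if 100<x[0]<130 and x[1]>90 else 'y' if 16<x[0]<33 and x[1]>100 and x[2]<140 else 't' if (x[0]<15 and x[1]>110) else 'k' if x[2]<70 else '.' for x in h[rr,c0:c1].astype(int)))
E
python3 - <<'E'
from sil import *
p,r,s=pose(); cs=pickle.load(open('s10.pkl','rb')); cw=pickle.load(open('w10.pkl','rb'))
for d,ph in((0,0),(-9.2,0),(-9.2,-1.7)):
    f=bar(np.radians(d),np.radians(ph)); b=p+r.apply(f([0,0,.137])); e=(b-M)
    print(d,ph,'mould',e@MX*1000,e@MY*1000,b[2]*1000,'side: butt,joint,shoulder,ball',*[proj(cs,p+r.apply(f(q)))[0] for q in([0,0,-.04],[0,0,.07],[0,0,.115],[0,0,.137])],'wrist edge ,ball',*[proj(cw,p+r.apply(f(q)))[0] for q in([.01,-.01,.115],[.01,.01,.115],[0,0,.137])])
rows('s10',96,156,230,270); print(); rows('w10',160,215,225,285)
E
```

```text
29.4 [0.56055063 0.23428641 0.25675984] [-1.79930259e+02 -2.07464796e-03  7.77324478e+01] [-20.90333902  19.83000975  -5.53671207  91.96650756   1.969657
  68.35385231 -39.1096846 ]
29.45 [0.56024529 0.23418794 0.25623607] [-1.79883667e+02  2.94672955e-02  7.77335980e+01] [-20.90487295  19.85890196  -5.53765082  91.9951018    1.96831307
  68.3526187  -39.11140054]
0 0 mould -2.176891181919871 -0.40794248818563794 119.237141030714 side: butt,joint,shoulder,ball [247.5  91.8] [247.8 127.9] [247.9 141.8] [248.  148.4] wrist edge ,ball [240.1 172.3] [257.3 172.3] [248.7 176. ]
-9.2 0 mould -25.436203550196698 8.593693419071593 121.25670670571296 side: butt,joint,shoulder,ball [247.4  91.4] [248.2 129.9] [248.5 144.9] [248.6 152.1] wrist edge ,ball [240.3 190.1] [257.2 190.1] [248.8 195.4]
-9.2 -1.7 mould -27.097028909678908 4.273885598906716 121.31508299783702 side: butt,joint,shoulder,ball [247.2  91.4] [249.1 129.9] [249.9 144.9] [250.2 152. ] wrist edge ,ball [243.7 190. ] [260.6 190.1] [252.4 195.4]
96 ...yy.......kkkkBBBBBk..................
99 .............yBBBBBBky................
[... 1348 characters left out ...]
...................ttttttt..tttttt................
187 .............................ttttttt..tttttt................
190 ..................................yy.ytttttt................
193 ...........................y.........y.ttttt..........BBBBBB
196 .......................................tttt...........BBBBBB
199 ........................................ttt............BBBBB
202 .........................................t..................
205 ............................................................
208 .....................k......................................
211 .................kkkkk......................................
214 ...............kkkkkkkkk....k..............y................
```

```bash
cat >> br.py <<'E'
D,PH=np.radians(-9.2),np.radians(-1.9)
RB=R.from_rotvec([0,D,0])*R.from_rotvec([PH,0,0])
B=bar(D,PH)([0,0,.137])
def rt(yaw): return frame([np.cos(np.radians(yaw)),np.sin(np.radians(yaw)),0],[0,0,-1])*RB.inv()
def tcp_for(ball,yaw): return ball-rt(yaw).apply(B)
E
python3 - <<'E'
from br import *
np.set_printoptions(precision=4,suppress=True)
t=seam(-.051)+[0,0,.11]
dp,rv=delta(tcp_for(t,8.9),rt(8.9)); print(dp,rv,rv/9)
p,r,s=pose(); print('after turn, slide',rt(8.9).inv().apply(tcp_for(t,8.9)-p)*1000)
E
```

```text
[-45.   21.    8.7] [-0.0689  0.1623  1.2011] [-0.0077  0.018   0.1335]
after turn, slide [ 2.1077 49.8359  7.5271]
```

>>> carry_out(slide=[[0,0,0],[0,0,0],[0,0,0],[0,0,0],[0,0,0],[0,0,0],[0,0,0],[0,0,0],[0,0,0],[1,20,0],[1,20,0],[0,10,0]], turn=[[-0.0077,0.018,0.1335],[-0.0077,0.018,0.1335],[-0.0077,0.018,0.1335],[-0.0077,0.018,0.1335],[-0.0077,0.018,0.1335],[-0.0077,0.018,0.1335],[-0.0077,0.018,0.1335],[-0.0077,0.018,0.1335],[-0.0077,0.018,0.1335],[0,0,0],[0,0,0],[0,0,0]])

```text
t: 30.65
position: [0.5701, 0.1829, 0.2544]
tcp_rot: [-178.2, -9.1, 8.5]
wrist_force: [0.7, -0.6, -1.5]
gripper_width: 0.0191
grasp_force: 59.8
```

>>> carry_out(slide=[[0,0,0],[0,0,0],[0,0,0]], turn=[[0,0,0],[0,0,0],[0,0,0]])

```text
t: 30.95
position: [0.5699, 0.1867, 0.2552]
tcp_rot: [-178.1, -9.2, 8.7]
wrist_force: [0.5, 0.4, -2.0]
gripper_width: 0.0192
grasp_force: 59.8
```

```bash
python3 shot.py w11; python3 shot.py s11 side; python3 shot.py t11 top; python3 - <<'E'
from sil import *
p,r,s=pose(); print(s['wrist_force']); cs=pickle.load(open('s11.pkl','rb')); cw=pickle.load(open('w11.pkl','rb'))
f=bar(D,PH); b=p+r.apply(f([0,0,.137])); e=b-M
print('mould',e@MX*1000,e@MY*1000,b[2]*1000,'side: butt,joint,shoulder,ball',*[proj(cs,p+r.apply(f(q)))[0] for q in([0,0,-.04],[0,0,.07],[0,0,.115],[0,0,.137])],'wrist edge ,ball',*[proj(cw,p+r.apply(f(q)))[0] for q in([.01,-.01,.115],[.01,.01,.115],[0,0,.137])])
rows('s11',100,170,235,280); print(); rows('w11',170,220,215,285)
E
```

```text
31.0 [0.56990578 0.18668106 0.25521129] [-178.05560787   -9.21883989    8.65929206] [ -25.86313854   12.36237657    6.0027406   102.82182553   -1.66051442
   55.47068441 -100.45955893]
31.05 [0.5699515  0.18652437 0.25526288] [-178.06284409   -9.22248434    8.65558975] [ -25.86322348   12.35768505    6.01571387  102.82143942   -1.65548816
   55.47381409 -100.45391031]
31.1 [0.57002043 0.18632386 0.25529382] [-178.06983841   -9.22647953    8.64651959] [ -25.85872169   12.35466261    6.02895626  102.8218181    -1.65088343
   55.47413585 -100.44853811]
[-0.4 -0.4 -1.6]
mould -50.21865681808588 0.9552303822796234 117.79688168000158 side: butt,joint,shoulder,ball [254.7  99.2] [254.8 135.8] [254.8 149.9] [254.8 156.6] wrist edge ,ball [245.5 189.3] [262.4 189.4] [254.2 194.8]
100 ............yykykkkkkkkkkky..................
103 .............kkyykkkkkkkky...................
106 ..............BBBkkkkBk......................
109 ..............BBBBBBBBky.....................
112 .............yBBBBBBBBk......................
115 .............yBBBBBBBBk......................
118 ..............
[... 1457 characters left out ...]
yyyytttttt.......yy......
194 ttttttttttt..........................yyyy.yyyyyyy.............yy......
197 ttttt..............................................t.........y.yy.....
200 ..............................................................yyyy....
203 .............................................................yyyyyyyy.
206 .............................................................yyyyyyyyy
209 .............................................................yyyyy.yyy
212 .............................................................y.y.yyyy.
215 ..............................................................yyyyyyyy
218 ..........................k...................................yyyyyyyy
```

```bash
sed -i 's/np.radians(-1.9)/np.radians(-2.5)/' br.py; cat > tk.py <<'E'
from br import *
np.set_printoptions(precision=4,suppress=True)
def info(n=6,z=None,x=None):
    p,r,F,t=avg(n); b=p+r.apply(B); e=b-M; mx,my=e@MX*1000,e@MY*1000
    print('ball mould',mx,my,'z',b[2]*1000,'want y',9*np.sin(np.pi*mx/51),'F mx,my,z',F@MX,F@MY,F[2]+1.88,'t',t)
    print('down 1mm',r.inv().apply([0,0,-1]),'MX',r.inv().apply(MX),'MY',r.inv().apply(MY))
    return b,r
if __name__=='__main__':
    b,r=info(); d=seam(-.051)+[0,0,.0755]-b; print('to start',r.inv().apply(d)*1000)
E
python3 tk.py
```

```text
ball mould -52.35205083080509 0.8816203445728681 z 117.85141362281453 want y 0.7487089467842369 F mx,my,z -0.06938659116845922 0.004346790055537645 0.2904143811887172 t 31.35
down 1mm [-0.1605  0.0331  0.9865] MX [-0.0055 -0.9995  0.0326] MY [-0.987   0.0002 -0.1606]
to start [-5.9358  0.0484 41.9644]
```

>>> carry_out(slide=[[-1,0,8],[-1.5,0,10],[-1.5,0,10],[-1,0,7],[-0.6,0,4],[-0.3,0,2],[0,0,0],[0,0,0]], turn=[[0,0,0],[0,0,0],[0,0,0],[0,0,0],[0,0,0],[0,0,0],[0,0,0],[0,0,0]])

```text
t: 32.2
position: [0.5711, 0.1868, 0.2143]
tcp_rot: [-178.1, -9.3, 8.6]
wrist_force: [0.4, 0.3, -2.5]
gripper_width: 0.0194
grasp_force: 59.8
```

```bash
python3 tk.py
```

```text
ball mould -51.52707146484007 -0.2869249605749503 z 76.90669085322835 want y 0.29215640151416483 F mx,my,z -0.19971190311049472 0.16481312043360907 -0.028035400922125087 t 32.45
down 1mm [-0.161   0.0332  0.9864] MX [-0.0058 -0.9995  0.0326] MY [-0.9869  0.0005 -0.1611]
to start [-0.5127 -0.48    1.3585]
```

>>> carry_out(slide=[[-0.3,0,1.5],[-0.3,0,1.5],[-0.3,0,1.5],[0,0,0],[0,0,0]], turn=[[0,0,0],[0,0,0],[0,0,0],[0,0,0],[0,0,0]])

```text
t: 33.0
position: [0.5705, 0.1871, 0.2093]
tcp_rot: [-178.1, -9.2, 8.6]
wrist_force: [-0.4, 0.8, 0.1]
gripper_width: 0.0192
grasp_force: 59.7
```

```bash
python3 tk.py
```

```text
ball mould -51.26057863344379 0.34776522805377363 z 71.87766730271674 want y 0.14445825299801696 F mx,my,z 0.2473451738802143 -0.08449365864936291 1.6790836901254798 t 33.25
down 1mm [-0.1604  0.0331  0.9865] MX [-0.0057 -0.9995  0.0326] MY [-0.987   0.0004 -0.1605]
to start [ 0.9226 -0.3804 -3.5092]
```

```bash
cat > seg.py <<'E'
from tk import *
def seg(x0,x1,n,r,dz=0):
    P=np.array([seam(x/1000) for x in np.linspace(x0,x1,n+1)]); P[:,2]-=np.linspace(0,dz,n+1)/1000
    print((r.inv().apply(np.diff(P,axis=0))*1000).round(1).tolist())
E
python3 - <<'E'
from seg import *
_,r,_=pose(); seg(-51,-27,11,r); 
E
```

```text
[[1.2, -2.2, 0.3], [1.2, -2.2, 0.3], [1.1, -2.2, 0.3], [1.1, -2.2, 0.2], [1.0, -2.2, 0.2], [0.9, -2.2, 0.2], [0.8, -2.2, 0.2], [0.6, -2.2, 0.2], [0.5, -2.2, 0.2], [0.3, -2.2, 0.1], [0.2, -2.2, 0.1]]
```

>>> carry_out(slide=[[-0.1,0,0.6],[1.2,-2.2,0.3],[1.2,-2.2,0.3],[1.1,-2.2,0.3],[1.1,-2.2,0.2],[1.0,-2.2,0.2]], turn=[[0,0,0],[0,0,0],[0,0,0],[0,0,0],[0,0,0],[0,0,0]])

```text
t: 33.9
position: [0.5747, 0.1988, 0.2087]
tcp_rot: [-178.1, -9.2, 8.6]
wrist_force: [-0.2, -2.0, 1.3]
gripper_width: 0.0194
grasp_force: 60.1
```

```bash
python3 tk.py; python3 shot.py w12; python3 - <<'E'
from sil import *
rows('w12',170,212,215,285)
E
```

```text
ball mould -39.94401899537749 -5.667416187135884 z 71.28282833983826 want y -5.6664600431297885 F mx,my,z -0.6597516933845435 1.0757306698877804 2.6313262882780513 t 34.15
down 1mm [-0.1607  0.0333  0.9864] MX [-0.0056 -0.9994  0.0328] MY [-0.987   0.0003 -0.1608]
to start [-4.854  10.911  -5.4338]
34.25 [0.57460224 0.19885979 0.20881051] [-178.06691526   -9.24260492    8.56495141] [ -26.50617939   15.75299121    5.66439249  104.84194065   -1.84316507
   50.04958205 -101.39171842]
170 .....................................................BBBBBBBBBBB......
173 ....................................................BBBBBBBBBBBB......
176 ....................................................BBBBBBBBBBBB......
179 .......................................................BBBBBBB........
182 ......................................................................
185 ..................ttttttttttttttttttttttt.............................
188 ...........ttttttttttttttttttttttttttttttttttttt......................
191 .....tttttttttttttttt......................t.t.ttttttt................
194 ttttttttttttttt.......tttttttttt.y.yyy.yyyyyyyyyyyt.tttttttt..........
197 tttttttttt....ttttttttttttttttt.....................ttttttttttttt.....
200 tttt....tttttttttttttttttttt...........................ttttttttttt....
203 .tttttttttttttttttt.................................t.......t.........
206 ttttttttttttt......................................ttttttttt..........
209 ttttttt.............................................tttttttttt........
```

```bash
python3 - <<'E'
from seg import *
_,r,_=pose(); seg(-40,-16,12,r); seg(-16,8,12,r); seg(8,32,12,r); seg(32,54,11,r)
E
```

```text
[[0.8, -2.0, 0.2], [0.7, -2.0, 0.2], [0.6, -2.0, 0.2], [0.5, -2.0, 0.1], [0.4, -2.0, 0.1], [0.2, -2.0, 0.1], [0.1, -2.0, 0.1], [-0.0, -2.0, 0.1], [-0.2, -2.0, 0.0], [-0.3, -2.0, 0.0], [-0.4, -2.0, -0.0], [-0.6, -2.0, -0.0]]
[[-0.7, -2.0, -0.0], [-0.8, -2.0, -0.1], [-0.9, -2.0, -0.1], [-0.9, -2.0, -0.1], [-1.0, -2.0, -0.1], [-1.1, -2.0, -0.1], [-1.1, -2.0, -0.1], [-1.1, -2.0, -0.1], [-1.1, -2.0, -0.1], [-1.1, -2.0, -0.1], [-1.1, -2.0, -0.1], [-1.0, -2.0, -0.1]]
[[-0.9, -2.0, -0.1], [-0.9, -2.0, -0.1], [-0.8, -2.0, -0.1], [-0.7, -2.0, -0.0], [-0.6, -2.0, -0.0], [-0.4, -2.0, -0.0], [-0.3, -2.0, 0.0], [-0.2, -2.0, 0.0], [-0.0, -2.0, 0.1], [0.1, -2.0, 0.1], [0.2, -2.0, 0.1], [0.4, -2.0, 0.1]]
[[0.5, -2.0, 0.1], [0.6, -2.0, 0.2], [0.7, -2.0, 0.2], [0.8, -2.0, 0.2], [0.9, -2.0, 0.2], [1.0, -2.0, 0.2], [1.0, -2.0, 0.2], [1.0, -2.0, 0.2], [1.1, -2.0, 0.2], [1.1, -2.0, 0.2], [1.1, -2.0, 0.2]]
```

>>> carry_out(slide=[[0.8,-2,0.2],[0.7,-2,0.2],[0.6,-2,0.2],[0.5,-2,0.1],[0.4,-2,0.1],[0.2,-2,0.1],[0.1,-2,0.1],[0,-2,0.1]], turn=[[0,0,0],[0,0,0],[0,0,0],[0,0,0],[0,0,0],[0,0,0],[0,0,0],[0,0,0]])

```text
t: 35.05
position: [0.5755, 0.2153, 0.2087]
tcp_rot: [-178.1, -9.2, 8.6]
wrist_force: [0.8, -1.3, 0.9]
gripper_width: 0.0193
grasp_force: 60.2
```

```bash
sed -i 's/info(n=6/info(n=4/' tk.py; python3 tk.py; python3 shot.py w13; python3 - <<'E'
from sil import *
rows('w13',182,215,205,285)
cm=pickle.load(open('w13.pkl','rb')); p,r,s=pose(); f=bar(D,PH); print('edge,ball pred',*[proj(cm,p+r.apply(f(q)))[0] for q in([.01,-.01,.115],[.01,.01,.115],[0,0,.137])])
for x in(-40,-32,-24,-16): print(x,proj(cm,seam(x/1000)+[0,0,.066]))
E
```

```text
ball mould -23.80089135983426 -8.99835081683033 z 71.27419338988686 want y -8.95074869952056 F mx,my,z -0.8853825307446569 0.016225655788793786 2.391034563032981 t 35.2
down 1mm [-0.1606  0.0334  0.9864] MX [-0.0054 -0.9994  0.033 ] MY [-0.987   0.     -0.1607]
to start [-8.0561 27.0429 -6.5117]
35.3 [0.57553195 0.21532962 0.20881234] [-178.06011103   -9.24745793    8.56905064] [ -27.76888484   16.40093708    5.35930273  103.96498815   -1.47855579
   50.26918394 -103.17400561]
182 ..............................................................................BB
185 ................................................................................
188 ........................................tttttttttttttttttttttttt................
191 ................................tttttttttttt.yyyyyyyyyyyyyy.ttttttttttt.........
194 ...........................ttttttttttttttt.yyyyy..yyyyyyyyyy..ttttttttttttttt...
197 tttttt..............tttttttttttttttt..............................tttttttttttttt
200 ttttttttttttttttttttttttttttttt......tt......................tttt......ttttttttt
203 ttttttttttttttttttttttttt.....ttttttttt.......................tt.ttttttttt.ttttt
206 tttt..ttttttttttttt...ttttttttttttttt...........................t.tttttttttttttt
209 ttttttttttttttttttttttttttttttttttt..................................ttttttttttt
212 ttttttttttttttttttttttttttttt..............................................ttttt
edge,ball pred [246.4 189.4] [263.3 189.5] [255.2 194.9]
-40 [[267.7 196.9]]
-32 [[261.5 194.8]]
-24 [[255.2 194.3]]
-16 [[249.  195.3]]
```

>>> carry_out(slide=[[-0.2,-2,0],[-0.3,-2,0],[-0.4,-2,0],[-0.6,-2,0],[-0.7,-2,0],[-0.8,-2,-0.1],[-0.9,-2,-0.1],[-0.9,-2,-0.1],[-1,-2,-0.1],[-1.1,-2,-0.1],[-1.1,-2,-0.1],[-1.1,-2,-0.1]], turn=[[0,0,0],[0,0,0],[0,0,0],[0,0,0],[0,0,0],[0,0,0],[0,0,0],[0,0,0],[0,0,0],[0,0,0],[0,0,0],[0,0,0]])

```text
t: 36.5
position: [0.5627, 0.2375, 0.2088]
tcp_rot: [-178.1, -9.2, 8.6]
wrist_force: [-0.3, -1.0, 0.3]
gripper_width: 0.0191
grasp_force: 60.2
```

```bash
python3 tk.py; python3 shot.py w14; python3 - <<'E'
from sil import *
rows('w14',182,215,205,285)
E
```

```text
ball mould 0.2371553088770808 0.35120373117858106 z 71.26612987002315 want y 0.13147391925145582 F mx,my,z -1.043268778048612 0.22557364270766994 2.264454977310603 t 36.65
down 1mm [-0.1604  0.0334  0.9865] MX [-0.0053 -0.9994  0.033 ] MY [-0.987  -0.     -0.1605]
to start [ 1.2984 51.067  -5.8116]
36.75 [0.56273513 0.23765095 0.20877519] [-178.06007271   -9.23231338    8.56927251] [ -30.02610802   16.04683521    4.83343254  104.42428639   -0.67213773
   50.18702077 -106.37600793]
182 ttttttttt..............................................ttttttttttttttttttttttttt
185 ttttttttttttttt..................................ttttttttttttttttttttttttttttttt
188 ..tttttttttttttttttt........................tttttttttttttttt.......t.ttt.tt.....
191 tttttt..ttttttttttttttttttt.........tttttttt....y.y..yyy.y.y.ttttttttttttttttttt
194 tttttttttttt..tttttttttttttttttttttttttttt.yyyy..y.....yyyyy..tttttttttttttttttt
197 tttttttttttttttttt...ttttttttttttttttttt.....................................ttt
200 ......tttttttttttttttttt........................................................
203 ............tttttttttttttttttttttttttt..........................................
206 ..................ttttttttttttttttttt...........................................
209 ................................................................................
212 tttttttttt......................................................................
```

Still upright and in the groove, at 2.3 N. I'll carry on.

>>> carry_out(slide=[[-1.1,-2,-0.1],[-1.1,-2,-0.1],[-1.1,-2,-0.1],[-1,-2,-0.1],[-0.9,-2,-0.1],[-0.9,-2,-0.1],[-0.8,-2,-0.1],[-0.7,-2,0],[-0.6,-2,0],[-0.4,-2,0],[-0.3,-2,0],[-0.2,-2,0]], turn=[[0,0,0],[0,0,0],[0,0,0],[0,0,0],[0,0,0],[0,0,0],[0,0,0],[0,0,0],[0,0,0],[0,0,0],[0,0,0],[0,0,0]])

```text
t: 37.95
position: [0.55, 0.2599, 0.2087]
tcp_rot: [-178.1, -9.2, 8.6]
wrist_force: [0.7, -2.0, 0.3]
gripper_width: 0.0194
grasp_force: 60.2
```

```bash
python3 tk.py; python3 shot.py w15; python3 - <<'E'
from sil import *
rows('w15',185,209,205,285)
E
```

```text
ball mould 24.412574705863296 9.371462664148947 z 71.27511615111212 want y 8.979815947293693 F mx,my,z -1.2478229827098732 -0.08361444786091829 2.539024544019661 t 38.1
down 1mm [-0.1604  0.0337  0.9865] MX [-0.0054 -0.9994  0.0333] MY [-0.987  -0.     -0.1605]
to start [10.3352 75.2272 -5.1757]
38.2 [0.54998388 0.26024507 0.2088114 ] [-178.04451675   -9.23528954    8.57753531] [ -32.28181996   15.81320711    4.27122331  104.71458124    0.12069552
   50.15900859 -109.60108013]
185 ..............tttttttttttt....ttttttttttttttttttttttttttttttttttttttttt....ttttt
188 ...............tttttttttttttttt.....ttttttttttttttttttttttttttttt.....tttttttttt
191 .....................ttttttttttttttt......y.y.yy.y.yyyyyyy......tttttttttttttttt
194 ...........................ttttttttttttttt.y.yyyy..y.y.yy.y....tttttttttttt.....
197 ................................tttttttt.........................tttt...........
200 ................................................................................
203 ................................................................................
206 ................tttttttttttt....................................................
```

>>> carry_out(slide=[[0,-2,0.1],[0.1,-2,0.1],[0.2,-2,0.1],[0.4,-2,0.1],[0.5,-2,0.1],[0.6,-2,0.2],[0.7,-2,0.2],[0.8,-2,0.2],[0.9,-2,0.2],[1,-2,0.2],[1,-2,0.2],[1,-2,0.2]], turn=[[0,0,0],[0,0,0],[0,0,0],[0,0,0],[0,0,0],[0,0,0],[0,0,0],[0,0,0],[0,0,0],[0,0,0],[0,0,0],[0,0,0]])

```text
t: 39.4
position: [0.5538, 0.2848, 0.2088]
tcp_rot: [-178.1, -9.2, 8.6]
wrist_force: [-1.6, -2.7, -0.1]
gripper_width: 0.0187
grasp_force: 60.1
```

>>> carry_out(slide=[[1.1,-2,0.2],[1.1,-2,0.2],[1.1,-2,0.2],[0,0,0]], turn=[[0,0,0],[0,0,0],[0,0,0],[0,0,0]])

```text
t: 39.8
position: [0.5561, 0.2917, 0.209]
tcp_rot: [-178.1, -9.2, 8.6]
wrist_force: [-0.6, -1.7, -0.7]
gripper_width: 0.0189
grasp_force: 60.0
```

```bash
python3 tk.py; python3 shot.py w16; python3 - <<'E'
from sil import *
rows('w16',185,209,205,285)
E
```

```text
ball mould 54.25049826813364 -1.6307370884562773 z 71.51447302228885 want y -1.7900546530112686 F mx,my,z -1.1098646477665073 0.33081608102387405 1.8072619585646224 t 39.95
down 1mm [-0.1606  0.0335  0.9864] MX [-0.0057 -0.9994  0.033 ] MY [-0.987   0.0003 -0.1607]
to start [ -0.374  105.0585  -7.6674]
40.05 [0.5560805  0.2912345  0.20902635] [-178.0601622    -9.23893402    8.56572888] [ -34.30366862   17.78307982    3.81989435  102.00307961    0.65862516
   50.96383506 -112.41128406]
185 ........................................tttttttttttttt..........................
188 ..........................................ttttttttttttttttt.....................
191 .......................................ttt.yyyyyyyyyyyyyyyytttttt...............
194 .....................................ttttt.yyyyyyyyy.yyyyyyytttttttttttttttttttt
197 .......................................tt.......................tttttttttttttttt
200 .....................................................................ttttttttttt
203 ..............................................................tt........tttttttt
206 ..............................................................tttttttttttttttttt
```

>>> carry_out(slide=[[1,-1.8,0.6],[1,-1.8,0.4],[0,0,0],[-0.8,1.5,-0.2],[-0.8,1.5,-0.2],[-0.8,1.5,-0.2],[-0.8,1.5,-0.2],[0,0,0]], turn=[[0,0,0],[0,0,0],[0,0,0],[0,0,0],[0,0,0],[0,0,0],[0,0,0],[0,0,0]])

```text
t: 40.85
position: [0.5553, 0.2888, 0.2088]
tcp_rot: [-178.0, -9.3, 8.6]
wrist_force: [-0.7, 2.1, 0.5]
gripper_width: 0.0189
grasp_force: 59.6
```

>>> carry_out(slide=[[0,0,-2],[0,0,-3],[0,0,-6],[0,0,-15],[0,0,-30],[0,0,-35],[0,0,0],[0,0,0]], turn=[[0,0,0],[0,0,0],[0,0,0],[0,0,0],[0,0,0],[0,0,0],[0,0,0],[0,0,0]])

```text
t: 41.65
position: [0.542, 0.2834, 0.3005]
tcp_rot: [-178.0, -9.4, 8.5]
wrist_force: [-0.9, -0.9, -2.3]
gripper_width: 0.0191
grasp_force: 59.8
```

```bash
python3 shot.py w17; python3 shot.py s17 side; python3 - <<'E'
from sil import *
rows('w17',182,209,205,285)
p,r,s=pose(); cs=pickle.load(open('s17.pkl','rb')); f=bar(D,PH)
print([proj(cs,p+r.apply(f(q)))[0] for q in([0,0,-.04],[0,0,.07],[0,0,.115],[0,0,.137])]); rows('s17',80,140,225,275)
np.set_printoptions(precision=4)
# target: stylus home pose: stylus axis: tool-like frame (x=-N,z=-U) times RB^-1 ; ball at rest point
Rt=frame(-N,-U)*RB.inv(); tgt=on(.006,.06)-Rt.apply(B)
# stage: yaw 77.8 upright then tilt
R1=frame(EX,[0,0,-1])*RB.inv()
print('turn1',(r.inv()*R1).as_rotvec(),'turn2 in tool',(R1.inv()*Rt).as_rotvec())
print('slide in R1 frame',R1.inv().apply(tgt-p)*1000,'world',tgt-p,tgt,'slide in Rt',Rt.inv().apply(tgt-p)*1000)
E
```

```text
41.7 [0.54121305 0.28300485 0.29874539] [-178.07837071   -9.25260837    8.55708672] [ -34.65531038   11.67446011    3.96904252   97.89494596    1.03885246
   61.16961818 -112.54777505]
41.75 [0.54082318 0.28277313 0.29770483] [-178.11937688   -9.16283911    8.56484735] [ -34.65214142   11.73290867    3.96472605   97.94376203    1.03932809
   61.16082418 -112.54737648]
182 .............................................tttttttttttttt..t..ttttt..ttttttttt
185 ...................................................ttttttttttttttttttttttttttttt
188 ........................................................tttttttttttttttttt......
191 .........................................ttyyyyyyyyyyyyyyy......................
194 ......................................ttttyyyyyyyyyyyyyyyy......................
197 ......................................ttt.......................................
200 ................................................................................
203 ................................................................................
206 .............................................
[... 745 characters left out ...]
y...................................
116 ......yyyyyyyyy...................................
119 ......yyyyyyyyy...................................
122 ......yyyyyyyyy...................................
125 ........yyyy......................................
128 ..........ky......................................
131 ...........y......................................
134 ..................................................
137 ..................................................
turn1 [ 0.2015 -0.0452 -1.1844] turn2 in tool [-0.0055 -0.7847  0.0338]
slide in R1 frame [-517.8157  137.0672   20.9235] world [ 0.0217 -0.5243 -0.1093] [ 0.5625 -0.2416  0.1884] slide in Rt [-346.9262  151.3331  379.6035]
```

>>> carry_out(slide=[[0,0,0],[0,0,0],[0,0,0],[0,0,0],[0,0,0],[0,0,0],[0,0,0],[0,0,0],[0,0,0],[0,0,0]], turn=[[0.0224,-0.005,-0.1316],[0.0224,-0.005,-0.1316],[0.0224,-0.005,-0.1316],[0.0224,-0.005,-0.1316],[0.0224,-0.005,-0.1316],[0.0224,-0.005,-0.1316],[0.0224,-0.005,-0.1316],[0.0224,-0.005,-0.1316],[0.0224,-0.005,-0.1316],[0,0,0]])

```text
t: 42.75
position: [0.5414, 0.2822, 0.2963]
tcp_rot: [-177.4, -9.1, 77.3]
wrist_force: [0.9, 0.2, -1.9]
gripper_width: 0.0192
grasp_force: 59.8
```

```bash
cat > home.py <<'E'
from br import *
np.set_printoptions(precision=4,suppress=True)
def go(s=.006,n=.06,up=0):
    p,r,st=pose(); Rt=frame(-N,-U)*RB.inv(); tgt=on(s,n)-Rt.apply(B)+[0,0,up]
    print(st['t'],p,'F',st['wrist_force'],'slide',r.inv().apply(tgt-p)*1000,'turn',(r.inv()*Rt).as_rotvec(),'tgt',tgt, 'up in tool',r.inv().apply([0,0,1]))
E
python3 -c "
from home import *
go(up=.10)"
```

```text
42.75 [0.5414 0.2822 0.2963] F [ 0.8777  0.197  -1.9274] slide [-501.2868  131.9557  -78.7035] turn [-0.0069 -0.7837  0.0342] tgt [ 0.5625 -0.2416  0.2884] up in tool [ 0.1589 -0.0451 -0.9863]
```

>>> carry_out(slide=[[-24,6,-9],[-43,11,-9],[-43,11,-9],[-43,11,-9],[-43,11,-9],[-43,11,-9],[-43,11,-9],[-43,12,-9],[-43,12,-9],[-43,12,-9],[-43,11,-9],[-42,11,-9]], turn=[[0,0,0],[0,0,0],[0,0,0],[0,0,0],[0,0,0],[0,0,0],[0,0,0],[0,0,0],[0,0,0],[0,0,0],[0,0,0],[0,0,0]])

```text
t: 43.95
position: [0.5614, -0.2415, 0.3186]
tcp_rot: [-177.4, -9.2, 77.1]
wrist_force: [0.4, -0.8, -0.9]
gripper_width: 0.0191
grasp_force: 59.8
```

>>> carry_out(slide=[[0,0,0],[0,0,0],[0,0,0],[0,0,0],[0,0,0],[0,0,0],[0,0,0],[0,0,0],[0,0,0]], turn=[[-0.001,-0.131,0.006],[-0.001,-0.131,0.006],[-0.001,-0.131,0.006],[-0.001,-0.131,0.006],[-0.001,-0.131,0.006],[-0.001,-0.131,0.005],[0,0,0],[0,0,0],[0,0,0]])

```text
t: 44.85
position: [0.5613, -0.2422, 0.3203]
tcp_rot: [-178.1, 35.7, 76.8]
wrist_force: [-1.2, -0.7, -0.4]
gripper_width: 0.0191
grasp_force: 59.8
```

```bash
python3 -c "
from home import *
go()"
```

```text
44.85 [ 0.5613 -0.2422  0.3203] F [-1.2075 -0.7351 -0.3939] slide [ 77.7518   4.6062 106.4699] turn [-0.0004 -0.0015 -0.0064] tgt [ 0.5625 -0.2416  0.1884] up in tool [-0.584  -0.0275 -0.8113]
```

>>> carry_out(slide=[[12,0.6,16],[20,1,28],[22,1,30],[15,1,21],[8,1,11],[0,0,0],[0,0,0],[0,0,0]], turn=[[0,0,-0.006],[0,0,0],[0,0,0],[0,0,0],[0,0,0],[0,0,0],[0,0,0],[0,0,0]])

```text
t: 45.65
position: [0.5635, -0.2404, 0.1903]
tcp_rot: [-177.9, 35.8, 77.4]
wrist_force: [-0.8, -1.0, -2.0]
gripper_width: 0.0192
grasp_force: 59.8
```

```bash
python3 shot.py s18 side; python3 shot.py t18 top; python3 -c "
from home import *
from sil import rows
go();go(n=.01)
p,r,s=pose()
for k in('s18','t18'):
    cm=pickle.load(open(k+'.pkl','rb')); f=bar(D,PH); P=[proj(cm,p+r.apply(f(q)))[0] for q in([0,0,-.04],[0,0,.07],[0,0,.115],[0,0,.137])]; print(k,P)
    c,rr=P[2].astype(int); rows(k,rr-24,rr+12,c-30,c+30,2)
"
```

```text
45.7 [ 0.56346094 -0.24010845  0.19008667] [-177.89941894   35.76015875   77.39474714] [-12.27212842  30.11264323  15.78156386  97.5106175   29.50729301
  66.00658284 -26.42958916]
45.75 [ 0.56334268 -0.23985336  0.18984428] [-177.87158511   35.75864258   77.43089377] [-12.28764537  30.12094612  15.77115657  97.53225219  29.50550329
  65.99946578 -26.43483859]
45.75 [ 0.6 -0.2  0.2] F [ 0.7 -1.  -1.8] slide [-0.7 -0.4  2.3] turn [ 0. -0.  0.] tgt [ 0.6 -0.2  0.2] up in tool [-0.6 -0.  -0.8]
45.75 [ 0.6 -0.2  0.2] F [ 0.7 -1.  -1.8] slide [48.7 -0.3 10.3] turn [ 0. -0.  0.] tgt [ 0.6 -0.2  0.2] up in tool [-0.6 -0.  -0.8]
s18 [array([312.7, 208.6]), array([317.1, 261. ]), array([319., 283.]), array([319.9, 293.8])]
258 yy............tttttttttkBBBBBBBBBB..................kk......
260 .yyy.........ttttttt.ttkBBBBBBBBBB..................kkk.....
262 yyyy.........tttt.ttttttBkkk.....y.................yk.......
264 .yyyy........ktttt.t.tt.yy.y..yyyy................yyy.......
266 ytkttktt.tttkttttttt.tttyy.yyyyyyyyt..............yy.y......
268 tyttttttttttttkktttttktkyy..yyyyyyyt...........
[... 1360 characters left out ...]
BBBBBBBBBBBBB....t...............t..t..........t.t
174 tttttttttkBBBBBBBBBBBBBBBB........................t.........
176 ttttttttttktkBBBBBBBBBBBBBkyyy..............................
178 ttttttttttk.....kBBBBBBBBB.yyyyy..t..ttt....................
180 tttttttttt.......tkkBBBBB.yyyyyyyy.............t............
182 ttttttttttt..........yyyyyyyyyyyyy..........................
184 tttttttttt.............yyyyyyyyyyy..........................
186 ttttttttk.....................yyy...........................
188 .kttttttttk.................................................
190 .ktttttttt.ttt..............................................
192 ttttttttt..............t................t...................
```

>>> carry_out(slide=[[10,-0.3,3],[12,0,2.5],[12,0,2],[9,0,1.8],[5,0,1],[0,0,0],[0,0,0]], turn=[[0,0,0],[0,0,0],[0,0,0],[0,0,0],[0,0,0],[0,0,0],[0,0,0]])

```text
t: 46.45
position: [0.5688, -0.2076, 0.152]
tcp_rot: [-177.7, 35.8, 77.6]
wrist_force: [0.3, 0.1, -1.8]
gripper_width: 0.0195
grasp_force: 59.8
```

```bash
python3 -c "
from home import *
go(n=.003); print(pose()[2]['torque'])"
```

```text
46.45 [ 0.5688 -0.2076  0.152 ] F [ 0.2578  0.1036 -1.7673] slide [ 6.9842  1.0042 -0.2787] turn [0.0005 0.0007 0.0044] tgt [ 0.571  -0.2022  0.1481] up in tool [-0.5855 -0.033  -0.81  ]
[ 0.8154 -0.2783  0.0073]
```

>>> carry_out(slide=[[3,0.5,0],[2,0.5,0],[2,0,0],[0,0,0]], turn=[[0,0,0],[0,0,0],[0,0,0],[0,0,0]])

```text
t: 46.85
position: [0.5709, -0.2023, 0.1479]
tcp_rot: [-177.7, 35.8, 77.6]
wrist_force: [-1.3, -0.5, -1.3]
gripper_width: 0.019
grasp_force: 59.8
```

>>> carry_out(slide=[[1,0,0.1],[1,0,0.1],[0,0,0]], turn=[[0,0,0],[0,0,0],[0,0,0]])

```text
t: 47.15
position: [0.5712, -0.2009, 0.1466]
tcp_rot: [-177.7, 35.8, 77.6]
wrist_force: [-0.7, -2.1, 0.1]
gripper_width: 0.0189
grasp_force: 59.8
```

```bash
python3 -c "
from home import *
go(n=0); print(pose()[2]['torque'])"
```

```text
47.15 [ 0.5712 -0.2009  0.1466] F [-0.7032 -2.1254  0.1087] slide [1.0057 0.1319 0.0184] turn [0.0004 0.0007 0.0043] tgt [ 0.5715 -0.2001  0.146 ] up in tool [-0.5855 -0.033  -0.81  ]
[ 0.1578 -0.0291  0.0266]
```

>>> carry_out(slide=[[-0.3,0,1],[-0.2,0,1],[0.5,0,0],[0,0,0]], turn=[[0,0,0],[0,0,0],[0,0,0],[0,0,0]])

```text
t: 47.55
position: [0.5709, -0.2019, 0.1448]
tcp_rot: [-177.7, 35.8, 77.6]
wrist_force: [-0.3, -1.5, 0.6]
gripper_width: 0.019
grasp_force: 59.8
```

>>> carry_out(slide=[[0,0,0],[0,0,0],[0,0,0],[0,0,0],[0,0,0],[0,0,0]], turn=[[0,0,0],[0,0,0],[0,0,0],[0,0,0],[0,0,0],[0,0,0]], fingers=50)

```text
t: 48.15
position: [0.571, -0.2016, 0.1448]
tcp_rot: [-177.7, 35.8, 77.6]
wrist_force: [0.3, -0.7, -0.3]
gripper_width: 0.0499
grasp_force: 0.0
```

>>> carry_out(slide=[[0.5,0,-5],[2,0,-15],[4,0,-25],[4,0,-30],[0,0,-40],[0,0,-30],[0,0,0],[0,0,0]], turn=[[0,0,0],[0,0,0],[0,0,0],[0,0,0],[0,0,0],[0,0,0],[0,0,0],[0,0,0]])

```text
t: 48.95
position: [0.5974, -0.1107, 0.257]
tcp_rot: [-177.8, 35.7, 77.6]
wrist_force: [-0.2, -0.6, -1.3]
gripper_width: 0.0502
grasp_force: 0.0
```

```bash
python3 shot.py s19 side; python3 shot.py t19 top; python3 shot.py w19; python3 - <<'E'
from sil import *
print(pose()[2]['wrist_force'],pose()[2]['gripper_width'],pose()[2]['grasp_force'])
Y=((18,120,60),(34,255,255)); Bl=((105,120,40),(128,255,255))
for k in('s6','s19','t6','t19','w19'):
    cm=pickle.load(open(k+'.pkl','rb')); h=cv2.cvtColor(cv2.imread(k+'.png'),cv2.COLOR_BGR2HSV)
    print(k,'pred butt,joint,sh',*proj(cm,[on(.18),on(.07),on(.025)]))
    c0,r0=proj(cm,on(.1))[0].astype(int)
    for c in(Y,Bl):
        n,l,st,ce=cv2.connectedComponentsWithStats(cv2.inRange(h,*c)); print([(list(map(int,st[i])),ce[i].round(1)) for i in range(1,n) if st[i,4]>12 and np.hypot(*(ce[i]-[c0,r0]))<(60 if k[0]!='w' else 150)])
E
```

```text
49.0 [ 0.59643224 -0.11182251  0.25611984] [-177.64988574   35.81155047   77.5819039 ] [-20.61673906  29.994389    12.93541825  87.72492257  26.09152349
  80.41958601 -30.08702126]
49.05 [ 0.59588713 -0.11248085  0.25559958] [-177.57142314   35.85506706   77.57953905] [-20.58387506  30.02771     12.95436224  87.77300643  26.09472315
  80.41379633 -30.08446312]
49.1 [ 0.59569914 -0.11281049  0.25537387] [-177.54048608   35.8718369    77.56934897] [-20.56167575  30.04675109  12.9610805   87.78520118  26.09440412
  80.41258803 -30.08369421]
[-0.2 -0.6 -0.2] 0.05016123642697731 0.0
s6 pred butt,joint,sh [308.  214.7] [312.  264.4] [313.7 285.3]
[([328, 215, 13, 5, 29], array([333.5, 216.3])), ([300, 216, 27, 6, 44], array([315.4, 217.7])), ([289, 219, 7, 5, 16], array([291.6, 220.8])), ([278, 229, 4, 7, 14], array([279.6, 232.2])), ([314, 231, 10, 10, 34], array([318.2, 235.5])), ([255, 237, 9, 7, 19], array([260.1, 240.5])), ([307, 266, 12, 21, 210], array([312.3, 275.9]))]
[([306, 239, 10, 26, 142], array([311. , 255.9]))]
s19 pred butt,joint,sh [308.  214.7] [312.  264.4] [313.7 285.3
[... 339 characters left out ...]
y([329.5, 165.5])), ([334, 164, 21, 17, 146], array([344.1, 172.3]))]
t19 pred butt,joint,sh [329.3 164.7] [351.1 178.2] [359.1 183.1]
[([326, 161, 10, 9, 57], array([331.1, 165.3])), ([354, 175, 10, 12, 63], array([358.5, 180.7]))]
[([335, 164, 20, 17, 146], array([344.2, 172.2]))]
w19 pred butt,joint,sh [250.  187.5] [252.9 178.1] [253.7 175.5]
[([129, 80, 13, 17, 118], array([135.3,  87.6])), ([106, 153, 15, 12, 110], array([112.8, 158.5])), ([239, 180, 23, 24, 435], array([249.7, 190.8])), ([289, 235, 8, 8, 18], array([292.5, 238.3])), ([161, 248, 15, 47, 361], array([166.6, 271.3])), ([323, 248, 16, 47, 362], array([331.8, 271.2])), ([168, 305, 269, 11, 1880], array([317.1, 311. ]))]
[]
```

The stylus's pixel positions match the first time it was home, and the arm is clear.

```bash
python3 -c "
from plant import env
print(env.job_done())"
```

```text
the job is handed in; nothing more can be done
None
```

I traced the seam from the blue end to the red end on a second pass at about 2 N. On the first pass the stylus pivoted in the grip and its point slipped out of the groove, so I lifted and restarted from the blue end. The stylus is back in the slanted rest, let go, and the job was handed in at about 49 s; no verdict came back.

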